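# Clamp a tube rack on the bench shaker

## Robot

A 6-joint arm with a two-finger parallel gripper is mounted at the origin on the work surface. World frame = base frame: x ahead of the robot, y to its left, z up, the work surface at z = 0. Lengths are in mm, angles in rad, forces in N, time in s.
With the tool pointing down it reaches from about 350 to 875 mm from the base axis. Payload 4.2 kg.
Tool frame: the origin (TCP) lies on the centre line of the jaws, within the pads' length; the fingertips stand 22 mm ahead of it and the grasp point (between the pads) lies 3 mm ahead of it (arm.nose_length is the distance from the TCP to the fingertips, in mm); z points along the fingers, x is the direction in which the jaws open and shut, and the axes are right-handed (so a half turn about z gives the same grasp; the last joint's range is limited). The gripper opens to 85 mm and grips with 20 to 120 N. Pads are 22 mm wide; open, the fingers measure 114 mm over their backs; the gripper's body (76 mm by 85 mm) begins 54 mm behind the grasp point. The pads swing forward as they close: fully open they stand 13 mm farther back than shut.
Start: joints at [-0.853, 0.385, 0.008, 0, -1.194, -0.259], TCP at [276.807, -560.337, 253.312] pointing down, gripper open.
Joint ranges: [-3.14, 3.14], [-1.21, 2.06], [-1.07, 1.41], [-3.16, 2.05], [-2.99, -0.16], [-3.1, 3.1]. Speed limits (rad/s): [2.79, 2.79, 3.14, 3.14, 3.14, 3.14].

## Interface

Orientations are given as a unit quaternion [x, y, z, w].
In Python, from bench import telemetry, get_image, workorder, nets, arm gives the robot as it stands.
- The arm moves only by the tool apply_moves, never from a script. Its argument "steps" is a list of rows, each an object with "hand": the opening, from 0 (shut) to 1 (fully open); "xyz": the shift along the tool's x, y, z in cm, a list of three; "delta_rot": the turn, a rotation vector about the tool's x, y, z in rad, a list of three. In form: [{"hand": hand, "xyz": [x, y, z], "delta_rot": [wx, wy, wz]}, ...]. A call has 1 to 12 rows; each row is the pose to reach, as a shift and turn from the pose commanded when the call began, along the tool's axes at that moment; what a row does not reach only later rows make up. A row lasts 1/12 s, in which the tool goes at most 41.7 mm and 7.16 degrees, less where a joint would pass 70% of its speed; a pose out of reach is approached as far as the arm can. A call with a gripper value outside its range is refused whole. The fingers move at their own pace and stop on an object; the grip force is fixed at half the most. Time passes only in rows, so rows that repeat a pose let the fingers close. It gives the time, the measured TCP pose, the force and the opening at its end, in the units of the state.
- telemetry.read_state(): the state, without advancing time (a new reading comes with each control period).
- get_image(name): name is "scene" or "top" or "wrist"; returns a dict with "frame" (420x560x3 uint8, blue, green, red), "fx", "fy", "cx", "cy" (pixels), "origin" and "orientation" of the camera in the world. Camera axes: x right, y down, z forward; pixel columns grow to the right and rows downward; lengths in mm; the calibration is good to about 2 mm. A picture is of the moment at which its call begins. There is no depth.
- workorder.job_done(): hands the job in, once; it reports no verdict.
Trained networks look in a picture, given as the dict that the camera call returned (one of the last four; its "shot" number tells which), for a name from the list of things; names that differ only in an ending like _2 or _b are one class to them, and where a whole thing is asked for, a point or a joint stands for the part that bears it (a point fixed in the world has none). Each returns a list of dicts, best first, with "confidence" (0 to 1); they miss things now and then, are a little off and sometimes report something else, mostly with a low value. They report only what shows in the picture. A call takes as long as a camera call.
- nets.recognise(picture, label): "xyz" ([x, y, z] in mm, in world coordinates, good to about 4 mm: the middle of the surface that is visible of it).
- nets.outline_of(picture, label): "pixels" (420x560 bool, what is visible of it).
- nets.pinpoint(picture, label): "xyz" ([x, y, z] in mm, in world coordinates, good to about 4 mm: a listed point, or the origin of a listed thing).
The state is a dict: "clock": time; "joints": joint angles; "joint_vel": joint speeds; "joint_efforts": joint torques, N m; "position": TCP position; "ee_rot": TCP orientation; "contact_force": force on the tool from outside, world axes, zero at the start; "wrist_torque": the same for the moment, N m; "gripper_width": finger opening in mm.
Only numpy, scipy, OpenCV 4.12 (cv2) and the standard library are available. Lean on these libraries where they do the work, as an engineer would, in place of code of your own. Each camera call takes 0.05 s, during which the arm holds its last target.

## Task

Clamp the two-row tube rack on the shaker, whose clamp bar is still pinned for a narrower rack. Pull the spring pin up by its T-handle and turn it into its rest notch so that it stays out by itself, slide the bar open, stand the rack on the platform right in the corner against the long fence and the end stop, and push the bar back up against it; then turn the pin back and let it drop fully home, so that it locks the bar. Keep the rack upright and leave the other things on the bench where they are.

Things in the scene. Friction and masses are not known exactly. Their poses are not given: they have to be found in the camera images.
- shaker: Fixed bench shaker: white housing 222 x 240 mm, platform 210 (x) x 250 (y) mm on top, its surface 100 mm above the bench. Origin under its centre, at bench height, z up. 'Shaker' coordinates below are mm in this frame. Clamp bar along x, sliding along y. Pin's guide block: x -24 to 24, y -110 to -74, top z 132, with a 30 mm steel sleeve up to z 152.
- corner (a point): Inner corner of long fence and end stop at platform height: shaker (75, 95, 100). Long fence: inner face y 95, x -70 to 87. End stop: inner face x 75, y 40 to 95. Both 12 mm thick, 30 mm high. The rack belongs on the -x, -y side, its length along x: its middle then is 65 mm in -x, 29 in -y and 30 above this point. Axes as the shaker's.
- clamp (a joint): Clamp bar (m), grows as it opens, away from the long fence (-y). 0: pinned for a 32 mm rack, as at the start (2 mm play). 0.026: against the seated two-row rack, its other slot under the bolt (which drops in within 2 mm). Range -0.003 to 0.070, friction 3 N, stays where left. Bar x -55 to 55, 16 mm thick, top z 140, face at y 63 when 0. Its 18 mm wide draw bar runs out under the pin to -y.
- clamp_knob (a point): Middle of the black upright hand knob (22 mm diameter, 32 high) on a lug (top z 134) behind the clamp bar's -x end: shaker (-55, 29 - opening, 158). The bar is pulled and pushed by it. Fully open, the draw bar (top z 118) ends at y -176, 51 mm past the platform's edge.
- pin_lift (a joint): Height of the spring pin (m): 0 fully home (locks the clamp), 0.020 pulled to its limit. Spring 6 N at home, 10 N in the rest notch, 13 N at the limit. It turns once higher than 0.014 (pull about 0.017). In the rest notch it stays at 0.0115. If no slot is under it, the bolt stops on the draw bar at 0.009.
- pin_turn (a joint): Turn of the T-handle about the upright pin (rad), counter-clockwise from above: 0 home, crossbar along shaker x; rest notch at 1.22, stop at 1.26 just past it, so turn to the stop and let it down. Low down, the slot keeps it within 0.15 of 0. The notch is 2.5 mm deep with upright sides: lift over 3 mm before turning back.
- t_handle (a point): Middle of the black T-handle's level crossbar, 52 mm long, 12 thick, 14 high: shaker (0, -92, 173) when home. x along the crossbar, z up. 14 mm of free stem between crossbar and sleeve when home.
- rack_mid (a point): Middle, 30 mm above the underside, of the two-row tube rack: white block 130 (x) x 58 (y) x 60 (z) mm, nine purple-capped tubes in two rows of six wells, caps within 21 mm of the middle line, tops 85 mm above the underside. Loose, about 0.35 kg, starts upright on the bench left or right of the shaker.
- small_rack_mid (a point): Middle of the one-row rack: white block 130 x 32 x 60 mm with a single row of purple-capped tubes, tops at 85 mm. Loose bystander, to be left alone.
- bottle_mid (a point): Middle of a white bottle, 64 mm diameter, 150 mm tall, close to the far end of the two-row rack. Loose bystander, to be left alone.
- beaker_mid (a point): Middle of a clear plastic beaker, 72 mm diameter, 95 mm tall. Loose bystander, to be left alone.

How it is judged (in metres and radians):
On the way:
1. the pin stays out in its rest notch with the robot's fingers off the shaker (value of joint pin_lift above 0.0095 m and value of joint pin_turn above 1.05 rad and contact force between the fingers and shaker below 0.2 N), for 0.2 s.
At the end, for the whole second after the job is handed in: The two-row rack stands upright on the platform in the corner, within 4 mm of both the long fence and the end stop and square to them (0.05 rad); the clamp bar is up against it (clamp opening under 0.030) and the pin is home (lifted less than 2 mm, turned less than 0.25 rad), locking the bar (x of rack_mid in the frame of corner between -0.069 and -0.062 m and y of rack_mid in the frame of corner between -0.033 and -0.026 m and z of rack_mid in the frame of corner between 0.026 and 0.034 m and angle between the x axis of rack_mid and the x axis of corner, either way round below 0.05 rad and angle between rack_mid's own z axis and vertical below 0.06 rad and value of joint clamp below 0.03 m and value of joint pin_lift below 0.002 m and value of joint pin_turn below 0.25 rad); the robot touches nothing.
It fails at once if the rack is tipped over by more than 25 degrees (angle between rack_mid's own z axis and vertical above 0.44 rad).
It fails at once if the one-row rack is moved by more than 20 mm (distance of small_rack_mid from where it was at the start of the episode above 0.02 m).
It fails at once if the bottle is moved by more than 20 mm (distance of bottle_mid from where it was at the start of the episode above 0.02 m).
It fails at once if the beaker is moved by more than 20 mm (distance of beaker_mid from where it was at the start of the episode above 0.02 m).
It also fails if it takes over 72 s, if anything falls off the work surface, if the arm or the gripper's body presses on something with over 40 N, if the wrist force passes 120 N, or if a joint passes its speed limit or range.

## Working session

There is one attempt and no reset: what is moved stays moved. The work goes in short steps, Python scripts to look and compute and a tool call to move; the robot and the scene stay as the last step left them, time stands still between calls to the robot, and variables do not carry over. Pictures are saved under pics/ and viewed, and the job is handed in when it is done.

Besides the shell and the picture viewer there is one more tool, called by a JSON object that holds its "api" and its "payload", one argument or row to a line. apply_moves: Moves the arm, as the interface text tells. Its arguments: {"type":"object","properties":{"steps":{"type":"array"}},"required":["steps"]}

```bash
ls; mkdir -p pics; python3 - <<'E'
from bench import telemetry, get_image, nets
import cv2
print(telemetry.read_state())
for n in ("scene","top","wrist"):
    p=get_image(n); cv2.imwrite(f"pics/a_{n}.png",p["frame"])
    print(n,p["fx"],p["origin"],p["orientation"],p["shot"])
    if n!="wrist":
        for l in ("shaker","corner","clamp_knob","t_handle","rack_mid","small_rack_mid","bottle_mid","beaker_mid"):
            for d in nets.pinpoint(p,l)[:2]: print(l,d)
E
```

```text
pics
{'clock': 0.0, 'joints': array([-8.53396548e-01,  3.85558680e-01,  6.60736334e-03, -5.04762518e-04,
       -1.19397185e+00, -2.58569153e-01]), 'joint_vel': array([ 2.17045913e-04, -8.33757343e-04, -5.64371066e-04, -9.13195635e-04,
       -1.81305016e-04, -4.85401638e-05]), 'joint_efforts': array([ 3.51107228e-04, -3.92285979e+01,  1.88404495e+01,  4.18626890e+00,
       -4.67028294e-03, -2.12490488e-05]), 'position': array([ 276.57719304, -559.87367882,  252.21215512]), 'ee_rot': array([ 5.27857148e-01,  8.49332470e-01,  5.35909963e-04, -9.47991705e-04]), 'contact_force': array([-0.4893041 , -0.14639003,  0.40065197]), 'wrist_torque': array([ 0.0134207 , -0.01720369, -0.0196695 ]), 'gripper_width': 85.47773450490811}
scene 474.55387917723084 [1169.07848     -38.01178066  971.59922673] [ 0.69193357  0.64973718 -0.21042428 -0.23407511] 1
shaker {'xyz': [526.0, -20.4, -1.0], 'confidence': 0.93}
corner {'xyz': [584.5, 91.6, 103.7], 'confidence': 0.93}
clamp_knob {'xyz': [472.4, -9.9, 154.7], 'confidence': 0.58}
t_handle {'xyz': [550.4, -110.0, 172.8], 'confidence': 0.66}
rack_mid {'
[... 311 characters left out ...]
519308  0.70815018 -0.02429559  0.02521462] 2
shaker {'xyz': [533.1, -20.9, 0.3], 'confidence': 0.7}
corner {'xyz': [581.1, 94.2, 106.2], 'confidence': 0.78}
clamp_knob {'xyz': [466.5, -1.4, 154.3], 'confidence': 0.97}
t_handle {'xyz': [544.5, -106.6, 174.3], 'confidence': 0.57}
rack_mid {'xyz': [492.3, 371.0, 33.3], 'confidence': 0.89}
rack_mid {'xyz': [471.0, 0.5, 155.1], 'confidence': 0.5}
small_rack_mid {'xyz': [447.3, -344.3, 29.6], 'confidence': 0.57}
bottle_mid {'xyz': [624.3, 364.3, 74.9], 'confidence': 0.65}
beaker_mid {'xyz': [549.0, -294.3, 49.4], 'confidence': 0.81}
wrist 289.9380315834652 [ 214.59936314 -591.87624939  373.75631635] [0.52278549 0.84124426 0.11715956 0.07264335] 3
```

View pics/a_scene.png

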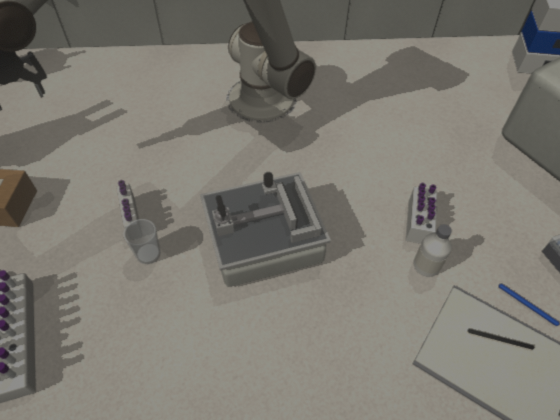

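View pics/a_top.png

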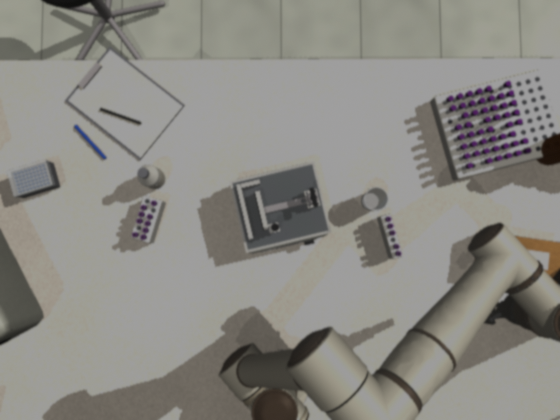

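View pics/a_wrist.png

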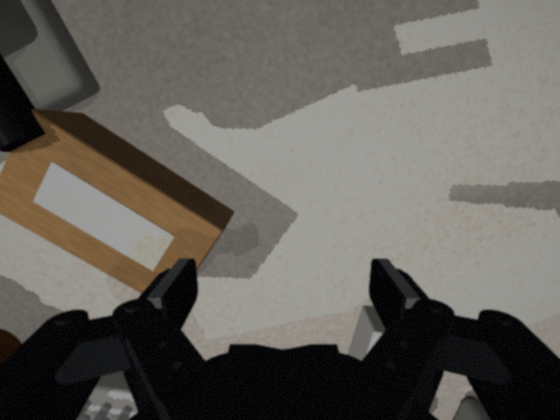

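```bash
cat > h.py <<'E'
import numpy as np, json, cv2
from scipy.spatial.transform import Rotation as R
from scipy.optimize import least_squares
def quat_down(yaw):  # tool z down, tool x axis at world yaw (rad)
    x=np.array([np.cos(yaw),np.sin(yaw),0]); z=np.array([0,0,-1.]); y=np.cross(z,x)
    return R.from_matrix(np.c_[x,y,z])
def rel(p0,yaw0,p1,yaw1):
    A=quat_down(yaw0); B=quat_down(yaw1)
    return (np.round(A.inv().apply(np.array(p1,float)-p0)/10,3), np.round((A.inv()*B).as_rotvec(),4))
def cam(p):
    return np.array(p["origin"]),R.from_quat(p["orientation"])
def proj(p,X):
    o,r=cam(p); c=r.inv().apply(np.atleast_2d(X)-o); return np.c_[p["fx"]*c[:,0]/c[:,2]+p["cx"],p["fy"]*c[:,1]/c[:,2]+p["cy"]]
def ray(p,uv):
    o,r=cam(p); return o,r.apply([(uv[0]-p["cx"])/p["fx"],(uv[1]-p["cy"])/p["fy"],1])
def atz(p,uv,z):
    o,d=ray(p,uv); return o+d*(z-o[2])/d[2]
SH={"shaker":(0,0,0),"corner":(75,95,100),"clamp_knob":(-55,29,158),"t_handle":(0,-92,173)}
def sh2w(s,X): # s = x,y,yaw
    X=np.atleast_2d(X).astype(float); c,t=np.cos(s[2]),np.sin(s[2])
    return np.c_[s[0]+c*X[:,0]-t*X[:,1], s[1]+t*X[:,0]+c*X[:,1], X[:,2]]
E
python3 - <<'E'
from h import *
from bench import telemetry,arm
print([a for a in dir(arm) if a[0]!='_'])
obs=[("shaker",526,-20.4),("corner",584.5,91.6),("clamp_knob",472.4,-9.9),("t_handle",550.4,-110),("shaker",533,-20.9),("corner",581,94.2),("clamp_knob",466.5,-1.4),("t_handle",544.5,-106.6)]
f=lambda s:np.concatenate([sh2w(s,SH[n])[0,:2]-[x,y] for n,x,y in obs])
r=least_squares(f,[530,-20,.2]);s=r.x;print(s,np.round(r.fun,1))
st=telemetry.read_state(); print(R.from_quat(st["ee_rot"]).as_matrix())
y0=np.arctan2(*R.from_quat([5.27857148e-01,8.49332470e-01,0,0]).as_matrix()[[1,0],0]); print(y0)
p0=[276.807,-560.337,253.312]
T=[470,-40,380]
print(rel(p0,y0,T,s[2]+np.pi/2))
E
```

```text
['IKError', 'nose_length']
[ 5.29170445e+02 -1.93291547e+01  2.21864415e-01] [ 3.2  1.1 -3.1 -1.8 -3.3  6.8 -1.   0.9 -3.8  1.6  0.4 -4.4  2.6 -1.7
  4.9 -2.5]
[[-4.42850536e-01  8.96595450e-01 -4.16264147e-05]
 [ 8.96595450e-01  4.42850537e-01  8.54843484e-06]
 [ 2.60987679e-05 -3.35363751e-05 -9.99999999e-01]]
2.0294407163513997
(array([ 38.103,  40.36 , -12.669]), array([0.    , 0.    , 0.2368]))
```

{"api": "apply_moves", "payload": {
  "steps": [
    {"hand": 1, "xyz": [0, 0, -4], "delta_rot": [0, 0, 0]},
    {"hand": 1, "xyz": [38.1, 40.36, -12.67], "delta_rot": [0, 0, 0.237]},
    {"hand": 1, "xyz": [38.1, 40.36, -12.67], "delta_rot": [0, 0, 0.237]},
    {"hand": 1, "xyz": [38.1, 40.36, -12.67], "delta_rot": [0, 0, 0.237]},
    {"hand": 1, "xyz": [38.1, 40.36, -12.67], "delta_rot": [0, 0, 0.237]},
    {"hand": 1, "xyz": [38.1, 40.36, -12.67], "delta_rot": [0, 0, 0.237]},
    {"hand": 1, "xyz": [38.1, 40.36, -12.67], "delta_rot": [0, 0, 0.237]},
    {"hand": 1, "xyz": [38.1, 40.36, -12.67], "delta_rot": [0, 0, 0.237]},
    {"hand": 1, "xyz": [38.1, 40.36, -12.67], "delta_rot": [0, 0, 0.237]},
    {"hand": 1, "xyz": [38.1, 40.36, -12.67], "delta_rot": [0, 0, 0.237]},
    {"hand": 1, "xyz": [38.1, 40.36, -12.67], "delta_rot": [0, 0, 0.237]},
    {"hand": 1, "xyz": [38.1, 40.36, -12.67], "delta_rot": [0, 0, 0.237]}
  ]
}}

```text
clock: 1.95
position: [434.1, -134.7, 364.8]
ee_rot: [0.624, 0.781, 0.0, 0.0]
contact_force: [1.2, -0.3, 0.3]
gripper_width: 85.2
```

{"api": "apply_moves", "payload": {
  "steps": [
    {"hand": 1, "xyz": [4.2, 2.8, -0.8], "delta_rot": [0, 0, 0]},
    {"hand": 1, "xyz": [8.4, 5.6, -1.5], "delta_rot": [0, 0, 0]},
    {"hand": 1, "xyz": [8.4, 5.6, -1.5], "delta_rot": [0, 0, 0]},
    {"hand": 1, "xyz": [8.4, 5.6, -1.5], "delta_rot": [0, 0, 0]},
    {"hand": 1, "xyz": [8.4, 5.6, -1.5], "delta_rot": [0, 0, 0]}
  ]
}}

```text
clock: 2.37
position: [470.4, -41.4, 378.9]
ee_rot: [0.624, 0.782, -0.0, -0.0]
contact_force: [0.3, -0.4, 0.1]
gripper_width: 85.5
```

```bash
python3 - <<'E'
from h import *
from bench import telemetry,get_image,nets
st=telemetry.read_state(); print(st["position"],st["ee_rot"],st["joints"])
p=get_image("wrist"); cv2.imwrite("pics/b_wrist.png",p["frame"]); print(p["origin"],p["orientation"],p["shot"])
for l in SH:
    for d in nets.pinpoint(p,l)[:2]: print(l,d)
q=get_image("top")
for l in SH:
    for d in nets.pinpoint(q,l)[:1]: print(l,d)
s=[529.2,-19.3,.222]
im=p["frame"].copy()
for pt in [(0,-92,180),(26,-92,180),(-26,-92,180),(-55,29,174),(75,95,100),(75,40,130),(87,95,130),(-70,95,130),(-55,63,140),(55,63,140),(-105,-125,100),(105,-125,100),(105,125,100),(-105,125,100)]:
    u=proj(p,sh2w(s,pt))[0]; cv2.circle(im,(int(u[0]),int(u[1])),2,(0,0,255),-1)
cv2.imwrite("pics/b_wrist_o.png",im)
E
```

```text
[470.38991539 -41.38359438 378.89706195] [ 6.23562286e-01  7.81773667e-01 -6.83725993e-05 -6.75128195e-05] [ 2.57459992e-01  5.04392427e-02 -1.16720924e-01 -2.70068697e-05
 -1.40382648e+00 -1.60403779e+00]
[402.75863647 -57.59961895 499.34156353] [0.61764024 0.77430248 0.10772222 0.0858611 ] 4
shaker {'xyz': [528.5, -19.6, 2.4], 'confidence': 0.66}
corner {'xyz': [583.6, 91.7, 100.7], 'confidence': 0.79}
clamp_knob {'xyz': [468.6, -3.7, 158.3], 'confidence': 0.78}
t_handle {'xyz': [553.3, -107.4, 175.3], 'confidence': 0.85}
shaker {'xyz': [624.2, 363.7, 71.6], 'confidence': 0.63}
corner {'xyz': [577.8, 95.0, 106.3], 'confidence': 0.67}
clamp_knob {'xyz': [490.1, 372.6, 32.5], 'confidence': 0.73}
t_handle {'xyz': [545.5, -108.1, 174.0], 'confidence': 0.54}
```

View pics/b_wrist_o.png

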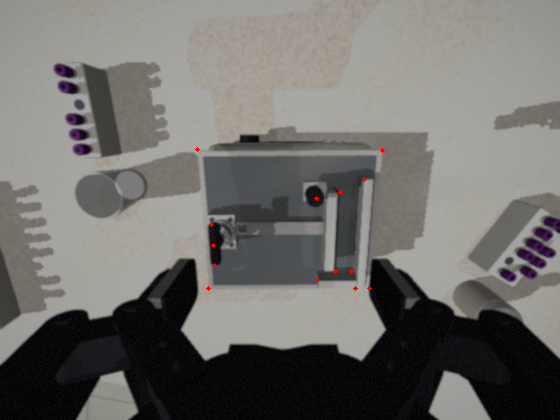

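```bash
python3 - <<'E'
import cv2
im=cv2.imread("pics/b_wrist.png")[130:310,190:390]
cv2.imwrite("pics/b_zoom.png",cv2.resize(im,None,fx=3.3,fy=3.3,interpolation=cv2.INTER_CUBIC))
im=cv2.imread("pics/b_wrist_o.png")[130:310,190:390]
cv2.imwrite("pics/b_zoom_o.png",cv2.resize(im,None,fx=3.3,fy=3.3,interpolation=cv2.INTER_CUBIC))
E
```

```text
(no output)
```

View pics/b_zoom.png

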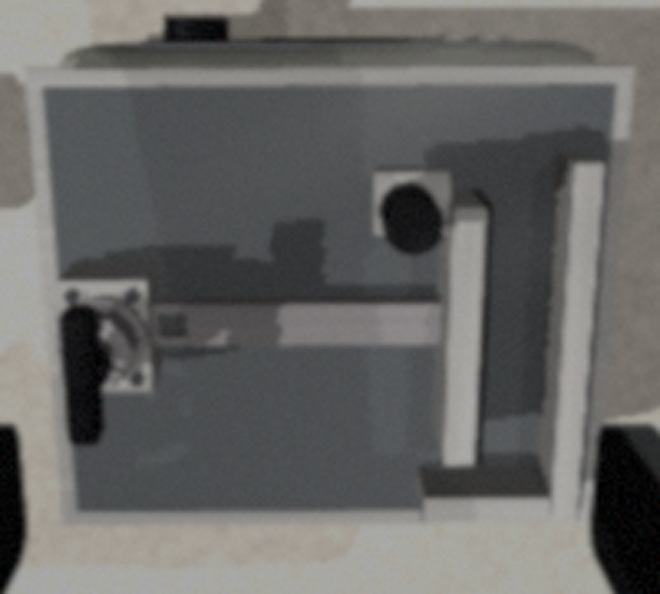

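View pics/b_zoom_o.png

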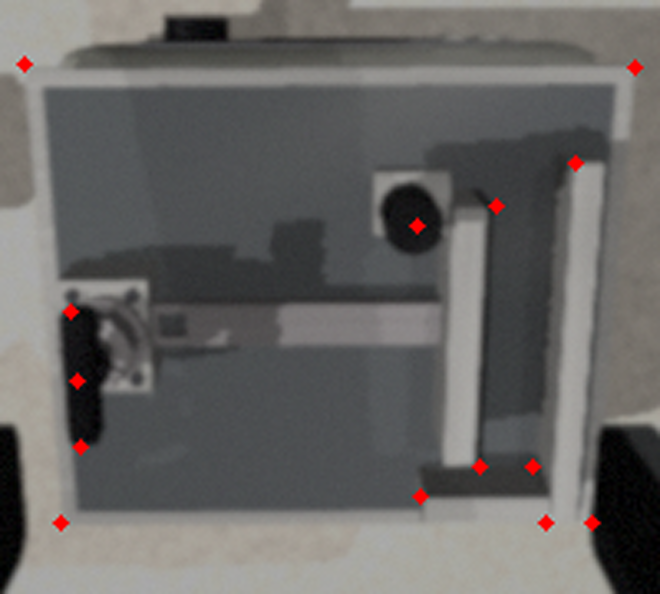

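```bash
python3 - <<'E'
from h import *
P={"fx":289.938,"fy":289.938,"cx":None}
from bench import get_image
p=get_image("wrist"); print(p["fx"],p["fy"],p["cx"],p["cy"],p["origin"])
F=[((-105,-125,100),(28,68)),((-105,125,100),(634,68)),((-26,-92,180),(80,309)),((26,-92,180),(86,442)),((-55,29,174),(411,216)),((-55,63,140),(488,207)),((55,63,140),(478,466)),((-70,95,130),(572,162)),((87,95,130),(552,518)),((-70,107,130),(605,162)),((75,40,130),(420,497)),((75,95,130),(549,497))]
X=[a for a,_ in F]; U=np.array([b for _,b in F])/3.3+[190,130]-.35
for nz in (0,1):
    def f(s):
        W=sh2w(s,X)
        if nz: W[:,2]+=s[3]
        return (proj(p,W)-U).ravel()
    r=least_squares(f,[529,-19,.22]+[0]*nz,loss="soft_l1"); print(r.x); print(np.round(f(r.x).reshape(-1,2),1).tolist())
s=r.x if not nz else r.x
for n in SH: print(n,sh2w(s,SH[n]))
E
```

```text
289.9380315834652 289.9380315834652 283.01090952178106 211.76465370115275 [402.38503565 -58.83997303 499.36831972]
[ 5.28151105e+02 -2.18099395e+01  2.21963524e-01]
[[-1.5, -0.8], [0.1, -1.0], [-2.9, 0.3], [-1.8, 1.0], [1.4, 2.8], [2.1, -0.6], [0.9, -0.2], [0.7, -0.1], [-1.5, 1.0], [0.1, -0.1], [0.4, -0.1], [0.0, -0.1]]
[ 5.29195787e+02 -2.08563532e+01  2.21770819e-01 -4.27913899e+00]
[[-0.0, -0.1], [-0.5, -0.3], [-1.4, 0.2], [-0.3, 0.3], [1.6, 3.0], [1.9, -0.3], [0.8, -0.8], [0.3, 0.3], [-1.8, 0.3], [-0.5, 0.3], [0.5, -0.8], [-0.3, -0.8]]
shaker [[529.19578671 -20.85635316   0.        ]]
corner [[581.46304259  88.31385322 100.        ]]
clamp_knob [[469.16400051  -4.66423639 158.        ]]
t_handle [[ 549.43186914 -110.60322479  173.        ]]
```

```bash
python3 - <<'E'
from h import *
from bench import telemetry
st=telemetry.read_state(); print(st["position"],st["ee_rot"],st["contact_force"])
y=2*np.arctan2(st["ee_rot"][1],st["ee_rot"][0]);print(y)
print(rel(st["position"],y,[549.3,-109.8,255],.222+np.pi/2))
E
```

```text
[470.13167754 -42.71470765 378.95212763] [6.24773191e-01 7.80806287e-01 2.41155802e-05 1.24708491e-05] [-0.54231857  0.36312142  0.64979888]
1.7919106145529706
(array([-8.281,  6.253, 12.395]), array([ 0.    ,  0.    , -0.0009]))
```

{"api": "apply_moves", "payload": {
  "steps": [
    {"hand": 0.6, "xyz": [-2, 1.5, 3], "delta_rot": [0, 0, 0]},
    {"hand": 0.6, "xyz": [-4, 3, 6], "delta_rot": [0, 0, 0]},
    {"hand": 0.6, "xyz": [-6, 4.6, 9], "delta_rot": [0, 0, 0]},
    {"hand": 0.6, "xyz": [-8.28, 6.25, 12.4], "delta_rot": [0, 0, 0]},
    {"hand": 0.6, "xyz": [-8.28, 6.25, 12.4], "delta_rot": [0, 0, 0]},
    {"hand": 0.6, "xyz": [-8.28, 6.25, 12.4], "delta_rot": [0, 0, 0]},
    {"hand": 0.6, "xyz": [-8.28, 6.25, 12.4], "delta_rot": [0, 0, 0]}
  ]
}}

```text
clock: 3.5
position: [549.7, -109.6, 255.4]
ee_rot: [0.625, 0.781, -0.0, 0.0]
contact_force: [1.2, 0.2, 0.5]
gripper_width: 51.1
```

```bash
python3 - <<'E'
from h import *
from bench import telemetry,get_image,nets
st=telemetry.read_state(); print(st["position"],2*np.arctan2(st["ee_rot"][1],st["ee_rot"][0]),st["clock"])
p=get_image("wrist"); print(p["origin"])
for l in ("t_handle","clamp_knob"):
    for d in nets.pinpoint(p,l)[:2]: print(l,d)
im=p["frame"].copy()
for z,c in((180,(0,0,255)),(166,(0,255,0))):
  for pt in [(0,-92,z),(26,-92,z),(-26,-92,z),(-55,29,174)]:
    u=proj(p,sh2w([528.7,-21,.222],pt))[0]; cv2.circle(im,(int(u[0]),int(u[1])),2,c,-1)
cv2.imwrite("pics/c_wrist.png",im)
E
```

```text
[ 549.71878167 -109.59278031  255.43874323] 1.792470132527324 3.5
[ 481.97393004 -125.5599539   375.85974161]
t_handle {'xyz': [554.0, -108.2, 173.8], 'confidence': 0.95}
clamp_knob {'xyz': [470.1, -2.5, 159.6], 'confidence': 0.73}
clamp_knob {'xyz': [530.1, -22.4, 1.7], 'confidence': 0.3}
```

View pics/c_wrist.png

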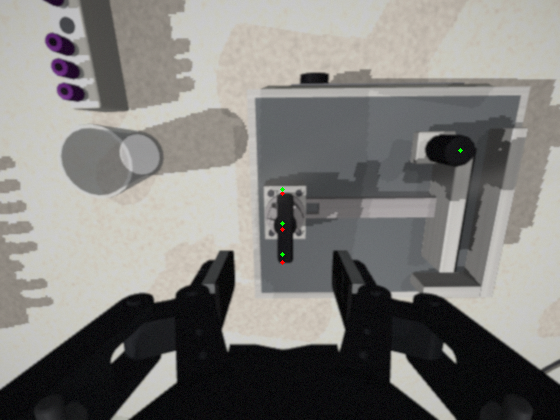

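{"api": "apply_moves", "payload": {
  "steps": [
    {"hand": 0.5, "xyz": [0.18, 0, 2.5], "delta_rot": [0, 0, 0]},
    {"hand": 0.5, "xyz": [0.18, 0, 5], "delta_rot": [0, 0, 0]},
    {"hand": 0.5, "xyz": [0.18, 0, 7.4], "delta_rot": [0, 0, 0]},
    {"hand": 0.5, "xyz": [0.18, 0, 7.4], "delta_rot": [0, 0, 0]},
    {"hand": 0, "xyz": [0.18, 0, 7.4], "delta_rot": [0, 0, 0]},
    {"hand": 0, "xyz": [0.18, 0, 7.4], "delta_rot": [0, 0, 0]},
    {"hand": 0, "xyz": [0.18, 0, 7.4], "delta_rot": [0, 0, 0]},
    {"hand": 0, "xyz": [0.18, 0, 7.4], "delta_rot": [0, 0, 0]},
    {"hand": 0, "xyz": [0.18, 0, 7.4], "delta_rot": [0, 0, 0]},
    {"hand": 0, "xyz": [0.18, 0, 7.4], "delta_rot": [0, 0, 0]},
    {"hand": 0, "xyz": [0.18, 0, 7.4], "delta_rot": [0, 0, 0]}
  ]
}}

```text
clock: 4.57
position: [550.6, -107.9, 183.8]
ee_rot: [0.624, 0.781, 0.001, 0.002]
contact_force: [-0.7, -0.8, 6.9]
gripper_width: 10.4
```

```bash
python3 - <<'E'
from h import *
from bench import telemetry,get_image,nets
st=telemetry.read_state(); print(st["position"],2*np.arctan2(st["ee_rot"][1],st["ee_rot"][0]),st["contact_force"],st["wrist_torque"])
p=get_image("wrist"); cv2.imwrite("pics/d_wrist.png",p["frame"])
E
```

```text
[ 550.56175693 -107.86328943  183.75806249] 1.7932990308622854 [-0.71526269 -0.76087168  6.85626198] [-0.08234364  0.23488016  0.04849404]
```

View pics/d_wrist.png

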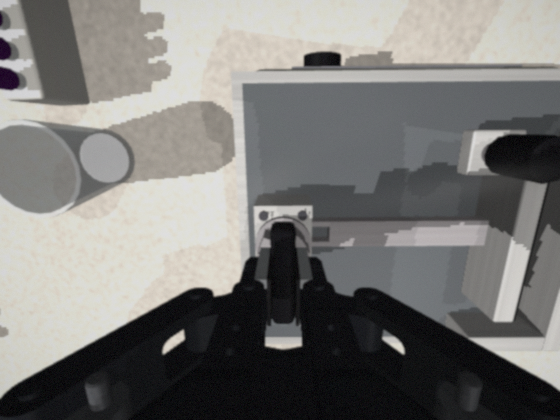

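{"api": "apply_moves", "payload": {
  "steps": [
    {"hand": 0, "xyz": [0, 0, -0.6], "delta_rot": [0, 0, 0]},
    {"hand": 0, "xyz": [0, 0, -1.2], "delta_rot": [0, 0, 0]},
    {"hand": 0, "xyz": [0, 0, -1.8], "delta_rot": [0, 0, 0]},
    {"hand": 0, "xyz": [0, 0, -2.2], "delta_rot": [0, 0, 0]},
    {"hand": 0, "xyz": [0, 0, -2.2], "delta_rot": [0, 0, 0]},
    {"hand": 0, "xyz": [0, 0, -2.2], "delta_rot": [0, 0, 0]}
  ]
}}

```text
clock: 5.12
position: [550.0, -107.7, 201.1]
ee_rot: [0.625, 0.781, 0.001, 0.0]
contact_force: [6.2, -4.1, -13.2]
gripper_width: 10.5
```

```bash
python3 - <<'E'
from h import *
from bench import telemetry,get_image,nets
st=telemetry.read_state(); print(st["position"],2*np.arctan2(st["ee_rot"][1],st["ee_rot"][0]),st["contact_force"],st["wrist_torque"])
p=get_image("wrist"); cv2.imwrite("pics/e_wrist.png",p["frame"])
E
```

```text
[ 549.95306876 -107.65282587  201.11304824] 1.7915892680194334 [  6.20132299  -4.13484228 -13.20263098] [-1.20427283 -2.18714249  0.02706362]
```

View pics/e_wrist.png

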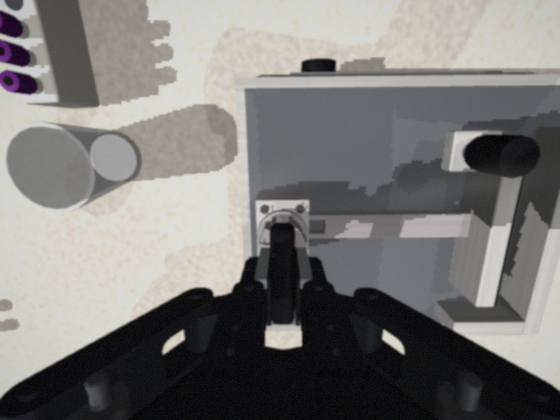

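{"api": "apply_moves", "payload": {
  "steps": [
    {"hand": 0, "xyz": [0, 0, 0], "delta_rot": [0, 0, -0.12]},
    {"hand": 0, "xyz": [0, 0, 0], "delta_rot": [0, 0, -0.24]},
    {"hand": 0, "xyz": [0, 0, 0], "delta_rot": [0, 0, -0.36]},
    {"hand": 0, "xyz": [0, 0, 0], "delta_rot": [0, 0, -0.48]},
    {"hand": 0, "xyz": [0, 0, 0], "delta_rot": [0, 0, -0.6]},
    {"hand": 0, "xyz": [0, 0, 0], "delta_rot": [0, 0, -0.72]},
    {"hand": 0, "xyz": [0, 0, 0], "delta_rot": [0, 0, -0.84]},
    {"hand": 0, "xyz": [0, 0, 0], "delta_rot": [0, 0, -0.96]},
    {"hand": 0, "xyz": [0, 0, 0], "delta_rot": [0, 0, -1.08]},
    {"hand": 0, "xyz": [0, 0, 0], "delta_rot": [0, 0, -1.2]},
    {"hand": 0, "xyz": [0, 0, 0], "delta_rot": [0, 0, -1.27]},
    {"hand": 0, "xyz": [0, 0, 0], "delta_rot": [0, 0, -1.27]}
  ]
}}

```text
clock: 6.17
position: [549.7, -107.5, 200.6]
ee_rot: [0.039, 0.999, 0.001, 0.0]
contact_force: [7.1, -3.4, -13.1]
gripper_width: 10.6
```

```bash
python3 - <<'E'
from h import *
from bench import telemetry,get_image,nets
st=telemetry.read_state(); print(st["position"],2*np.arctan2(st["ee_rot"][1],st["ee_rot"][0]),st["contact_force"],st["wrist_torque"],st["joints"])
E
```

```text
[ 549.70909075 -107.54577255  200.6449147 ] 3.0635564530725015 [  7.10483201  -3.35992626 -13.08536951] [-0.9730379  -2.03338327 -0.03491257] [ 0.09557306  0.31909235 -0.23091684 -0.00122371 -1.01993471 -0.17296919]
```

{"api": "apply_moves", "payload": {
  "steps": [
    {"hand": 0, "xyz": [0, 0, 0.4], "delta_rot": [0, 0, 0]},
    {"hand": 0, "xyz": [0, 0, 0.8], "delta_rot": [0, 0, 0]},
    {"hand": 0, "xyz": [0, 0, 1.0], "delta_rot": [0, 0, 0]},
    {"hand": 0, "xyz": [0, 0, 1.0], "delta_rot": [0, 0, 0]}
  ]
}}

```text
clock: 6.5
position: [550.0, -107.7, 194.9]
ee_rot: [0.039, 0.999, -0.0, 0.001]
contact_force: [0.1, -0.6, 4.0]
gripper_width: 10.6
```

{"api": "apply_moves", "payload": {
  "steps": [
    {"hand": 0.5, "xyz": [0, 0, 0], "delta_rot": [0, 0, 0]},
    {"hand": 0.5, "xyz": [0, 0, 0], "delta_rot": [0, 0, 0]},
    {"hand": 0.5, "xyz": [0, 0, 0], "delta_rot": [0, 0, 0]},
    {"hand": 0.5, "xyz": [0, 0, 0], "delta_rot": [0, 0, 0]},
    {"hand": 0.5, "xyz": [0, 0, -3], "delta_rot": [0, 0, 0]},
    {"hand": 0.5, "xyz": [0, 0, -6], "delta_rot": [0, 0, 0]},
    {"hand": 0.5, "xyz": [0, 0, -9], "delta_rot": [0, 0, 0]},
    {"hand": 0.5, "xyz": [0, 0, -9], "delta_rot": [0, 0, 0]}
  ]
}}

```text
clock: 7.17
position: [551.9, -108.1, 289.8]
ee_rot: [0.039, 0.999, -0.001, 0.006]
contact_force: [1.0, 0.9, 0.5]
gripper_width: 42.4
```

```bash
python3 - <<'E'
from h import *
from bench import telemetry,get_image,nets
st=telemetry.read_state(); print(st["position"],2*np.arctan2(st["ee_rot"][1],st["ee_rot"][0]),st["contact_force"],st["joints"])
p=get_image("wrist"); cv2.imwrite("pics/f_wrist.png",p["frame"])
for l in ("t_handle","clamp_knob"):
    for d in nets.pinpoint(p,l)[:2]: print(l,d)
E
```

```text
[ 551.85076774 -108.13135019  289.8256436 ] 3.0636464577054694 [1.01897204 0.90162489 0.51307106] [ 0.09609153  0.2479817  -0.09832391  0.00302067 -1.21232638 -0.1750803 ]
t_handle {'xyz': [555.1, -109.1, 185.9], 'confidence': 0.91}
clamp_knob {'xyz': [466.9, -1.3, 157.1], 'confidence': 0.59}
```

View pics/f_wrist.png

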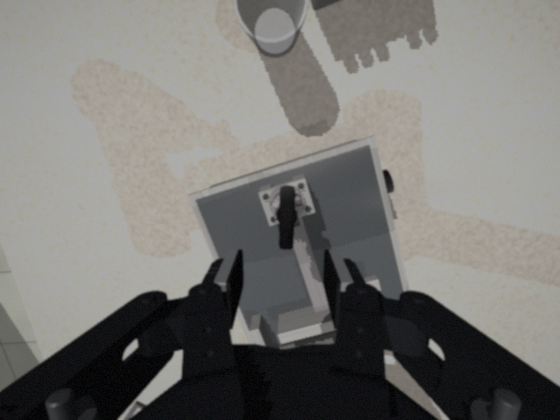

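```bash
python3 - <<'E'
from h import *
from bench import telemetry
st=telemetry.read_state()
y=2*np.arctan2(st["ee_rot"][1],st["ee_rot"][0])
print(rel(st["position"],y,[468.5,-3,240],.222+np.pi))
E
```

```text
(array([8.807, 9.779, 4.254]), array([ 0.    ,  0.    , -0.3013]))
```

{"api": "apply_moves", "payload": {
  "steps": [
    {"hand": 0.6, "xyz": [2.2, 2.4, 1.1], "delta_rot": [0, 0, -0.1]},
    {"hand": 0.6, "xyz": [4.4, 4.8, 2.2], "delta_rot": [0, 0, -0.2]},
    {"hand": 0.6, "xyz": [6.6, 7.2, 3.3], "delta_rot": [0, 0, -0.3]},
    {"hand": 0.6, "xyz": [8.8, 9.78, 4.25], "delta_rot": [0, 0, -0.3]},
    {"hand": 0.6, "xyz": [8.8, 9.78, 4.25], "delta_rot": [0, 0, -0.3]},
    {"hand": 0.6, "xyz": [8.8, 9.78, 4.25], "delta_rot": [0, 0, -0.3]},
    {"hand": 0.6, "xyz": [8.8, 9.78, 4.25], "delta_rot": [0, 0, -0.3]}
  ]
}}

```text
clock: 7.9
position: [468.9, -3.1, 239.8]
ee_rot: [-0.111, 0.994, -0.0, -0.001]
contact_force: [-0.2, -0.4, -0.2]
gripper_width: 51.5
```

```bash
python3 - <<'E'
from h import *
from bench import telemetry,get_image,nets
st=telemetry.read_state(); print(st["position"],2*np.arctan2(st["ee_rot"][1],st["ee_rot"][0])%6.2832,st["contact_force"],st["joints"])
p=get_image("wrist"); im=p["frame"].copy()
for z in (174,142):
    u=proj(p,sh2w([528.7,-21,.222],(-55,29,z)))[0]; print(u); cv2.circle(im,(int(u[0]),int(u[1])),2,(0,0,255),-1)
cv2.imwrite("pics/g_wrist.png",im)
for l in ("t_handle","clamp_knob"):
    for d in nets.pinpoint(p,l)[:2]: print(l,d)
E
```

```text
[468.88846231  -3.14394132 239.78973734] 3.36323703833951 [-0.24009412 -0.43239144 -0.20651969] [ 3.41177539e-01  1.29109068e-01 -3.79330923e-01  2.13272048e-04
 -1.06374142e+00 -1.19636849e-01]
[283.33669549 233.79327961]
[283.19664769 219.72549314]
t_handle {'xyz': [554.2, -111.7, 185.7], 'confidence': 0.96}
clamp_knob {'xyz': [469.0, -2.7, 160.5], 'confidence': 0.66}
```

View pics/g_wrist.png

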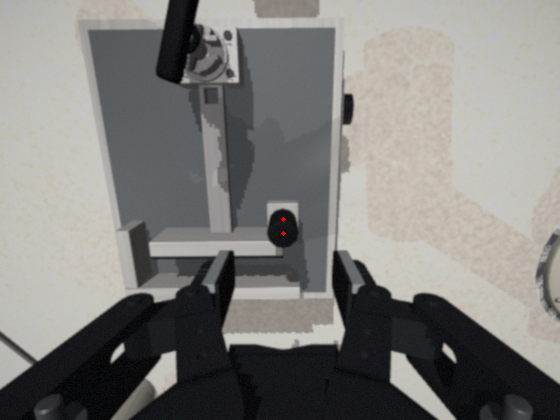

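{"api": "apply_moves", "payload": {
  "steps": [
    {"hand": 0.6, "xyz": [0, 0, 2.6], "delta_rot": [0, 0, 0]},
    {"hand": 0.6, "xyz": [0, 0, 5.2], "delta_rot": [0, 0, 0]},
    {"hand": 0.6, "xyz": [0, 0, 7.5], "delta_rot": [0, 0, 0]},
    {"hand": 0.6, "xyz": [0, 0, 7.5], "delta_rot": [0, 0, 0]},
    {"hand": 0, "xyz": [0, 0, 7.5], "delta_rot": [0, 0, 0]},
    {"hand": 0, "xyz": [0, 0, 7.5], "delta_rot": [0, 0, 0]},
    {"hand": 0, "xyz": [0, 0, 7.5], "delta_rot": [0, 0, 0]},
    {"hand": 0, "xyz": [0, 0, 7.5], "delta_rot": [0, 0, 0]},
    {"hand": 0, "xyz": [0, 0, 7.5], "delta_rot": [0, 0, 0]},
    {"hand": 0, "xyz": [0, 0, 7.5], "delta_rot": [0, 0, 0]}
  ]
}}

```text
clock: 8.88
position: [469.4, -3.5, 167.0]
ee_rot: [-0.11, 0.994, -0.0, 0.001]
contact_force: [-2.5, -1.9, 5.7]
gripper_width: 20.2
```

{"api": "apply_moves", "payload": {
  "steps": [
    {"hand": 0, "xyz": [0, -1, 0], "delta_rot": [0, 0, 0]},
    {"hand": 0, "xyz": [0, -2, 0], "delta_rot": [0, 0, 0]},
    {"hand": 0, "xyz": [0, -3, 0], "delta_rot": [0, 0, 0]},
    {"hand": 0, "xyz": [0, -4, 0], "delta_rot": [0, 0, 0]},
    {"hand": 0, "xyz": [0, -5, 0], "delta_rot": [0, 0, 0]},
    {"hand": 0, "xyz": [0, -6, 0], "delta_rot": [0, 0, 0]},
    {"hand": 0, "xyz": [0, -6.5, 0], "delta_rot": [0, 0, 0]},
    {"hand": 0, "xyz": [0, -6.5, 0], "delta_rot": [0, 0, 0]},
    {"hand": 0, "xyz": [0, -6.5, 0], "delta_rot": [0, 0, 0]}
  ]
}}

```text
clock: 9.63
position: [484.3, -67.2, 167.0]
ee_rot: [-0.11, 0.994, -0.001, 0.002]
contact_force: [-1.1, -3.1, 6.0]
gripper_width: 20.4
```

{"api": "apply_moves", "payload": {
  "steps": [
    {"hand": 0.6, "xyz": [0, 0, 0], "delta_rot": [0, 0, 0]},
    {"hand": 0.6, "xyz": [0, 0, 0], "delta_rot": [0, 0, 0]},
    {"hand": 0.6, "xyz": [0, 0, 0], "delta_rot": [0, 0, 0]},
    {"hand": 0.6, "xyz": [0, 0, -2], "delta_rot": [0, 0, 0]},
    {"hand": 0.6, "xyz": [0, 0, -6], "delta_rot": [0, 0, 0]},
    {"hand": 0.6, "xyz": [0, 0, -10], "delta_rot": [0, 0, 0]},
    {"hand": 1, "xyz": [0, 0, -14], "delta_rot": [0, 0, 0]},
    {"hand": 1, "xyz": [0, 0, -14], "delta_rot": [0, 0, 0]}
  ]
}}

```text
clock: 10.3
position: [487.2, -66.6, 314.2]
ee_rot: [-0.111, 0.994, -0.001, 0.009]
contact_force: [1.5, -0.6, 1.3]
gripper_width: 73.6
```

```bash
python3 - <<'E'
from h import *
from bench import telemetry,get_image,nets
st=telemetry.read_state(); y=2*np.arctan2(st["ee_rot"][1],st["ee_rot"][0])%6.2832; print(st["position"],y,st["contact_force"],st["joints"])
p=get_image("top"); cv2.imwrite("pics/h_top.png",p["frame"])
im=p["frame"]
for l in ("rack_mid","bottle_mid"):
    for d in nets.pinpoint(p,l)[:2]: print(l,d)
m=nets.outline_of(p,"rack_mid")
for d in m[:1]:
    k=d["pixels"].astype('uint8'); print(d["confidence"],k.sum()); 
    ys,xs=np.nonzero(k); c=cv2.minAreaRect(np.c_[xs,ys].astype(np.float32)); print(c)
cv2.imwrite("pics/h_zoom.png",cv2.resize(im[140:270,90:220],None,fx=4.5,fy=4.5,interpolation=cv2.INTER_CUBIC))
cv2.imwrite("pics/h_zoom2.png",cv2.resize(im[150:260,220:340],None,fx=4.5,fy=4.5,interpolation=cv2.INTER_CUBIC))
print(proj(p,[[497,372,60]]))
E
```

```text
[487.23161244 -66.56694323 314.18638428] 3.364346399737267 [ 1.5229213  -0.55775265  1.25531762] [ 0.19730277  0.10563218 -0.21536197  0.00379203 -1.23267369  0.02422373]
rack_mid {'xyz': [493.3, 371.1, 33.0], 'confidence': 0.96}
bottle_mid {'xyz': [624.8, 366.5, 75.3], 'confidence': 0.64}
0.62 1063
((147.95082092285156, 219.04098510742188), (24.502620697021484, 44.353294372558594), 16.50436019897461)
[[147.4703805  218.76808215]]
```

View pics/h_zoom.png

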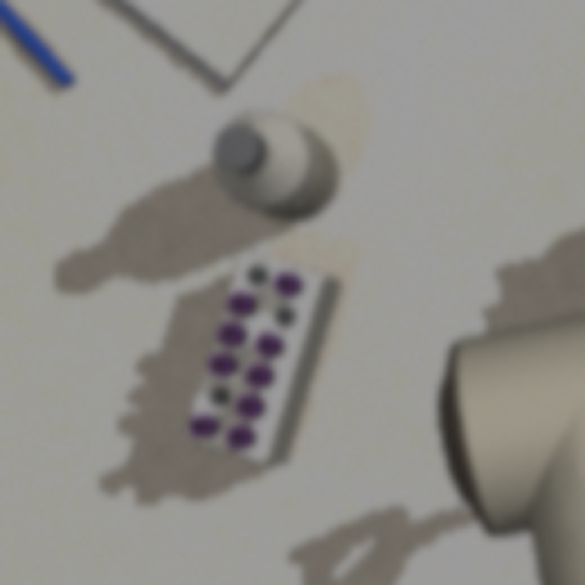

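View pics/h_zoom2.png

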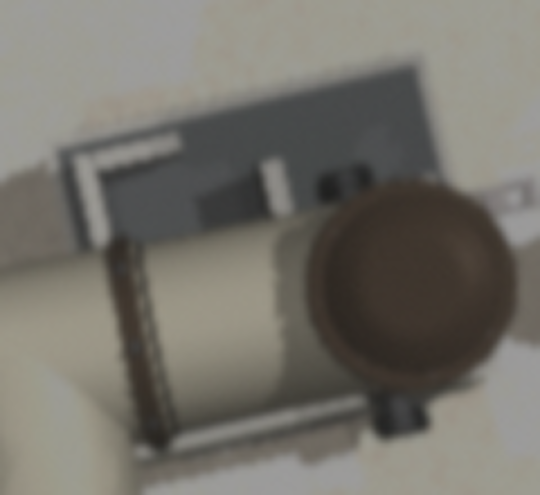

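```bash
python3 - <<'E'
from h import *
from bench import telemetry
st=telemetry.read_state()
y=2*np.arctan2(st["ee_rot"][1],st["ee_rot"][0])
print(rel(st["position"],y,[495,372,260],4.417))
E
```

```text
(array([-10.814,  42.496,   4.432]), array([ 0.    ,  0.    , -1.0544]))
```

{"api": "apply_moves", "payload": {
  "steps": [
    {"hand": 1, "xyz": [-1, 4, 0], "delta_rot": [0, 0, -0.1]},
    {"hand": 1, "xyz": [-10.8, 42.5, 0], "delta_rot": [0, 0, -1.054]},
    {"hand": 1, "xyz": [-10.8, 42.5, 0], "delta_rot": [0, 0, -1.054]},
    {"hand": 1, "xyz": [-10.8, 42.5, 0], "delta_rot": [0, 0, -1.054]},
    {"hand": 1, "xyz": [-10.8, 42.5, 0], "delta_rot": [0, 0, -1.054]},
    {"hand": 1, "xyz": [-10.8, 42.5, 0], "delta_rot": [0, 0, -1.054]},
    {"hand": 1, "xyz": [-10.8, 42.5, 0], "delta_rot": [0, 0, -1.054]},
    {"hand": 1, "xyz": [-10.8, 42.5, 0], "delta_rot": [0, 0, -1.054]},
    {"hand": 1, "xyz": [-10.8, 42.5, 0], "delta_rot": [0, 0, -1.054]},
    {"hand": 1, "xyz": [-10.8, 42.5, 4.4], "delta_rot": [0, 0, -1.054]},
    {"hand": 1, "xyz": [-10.8, 42.5, 4.4], "delta_rot": [0, 0, -1.054]},
    {"hand": 1, "xyz": [-10.8, 42.5, 4.4], "delta_rot": [0, 0, -1.054]}
  ]
}}

```text
clock: 11.5
position: [492.9, 374.9, 252.8]
ee_rot: [-0.597, 0.802, -0.0, -0.006]
contact_force: [0.2, -0.5, -0.8]
gripper_width: 85.6
```

```bash
python3 - <<'E'
from h import *
from bench import telemetry
st=telemetry.read_state()
y=2*np.arctan2(st["ee_rot"][1],st["ee_rot"][0])
print(st["position"],y,st["joints"])
print(rel(st["position"],y,[495,372,260],4.417))
E
```

```text
[492.87209217 374.93952634 252.83335616] 4.420202555303433 [ 0.91016175  0.38108639  0.00209051 -0.00270371 -1.20385127  0.36943336]
(array([ 0.22 , -0.288, -0.717]), array([0.    , 0.    , 0.0032]))
```

{"api": "apply_moves", "payload": {
  "steps": [
    {"hand": 1, "xyz": [0, 0, 0], "delta_rot": [0, 0, 0]},
    {"hand": 1, "xyz": [0, 0, 0], "delta_rot": [0, 0, 0]}
  ]
}}

```text
clock: 11.67
position: [495.3, 371.4, 260.1]
ee_rot: [-0.595, 0.803, -0.001, -0.001]
contact_force: [0.5, -0.0, 1.2]
gripper_width: 85.3
```

```bash
python3 - <<'E'
from h import *
from bench import telemetry,get_image,nets
st=telemetry.read_state(); y=2*np.arctan2(st["ee_rot"][1],st["ee_rot"][0])%6.2832; print(st["position"],y)
p=get_image("wrist"); im=p["frame"].copy(); cv2.imwrite("pics/i_raw.png",im)
for l in ("rack_mid","bottle_mid"):
    for d in nets.pinpoint(p,l)[:2]: print(l,d)
for a in(-65,65):
  for b in (-29,29):
    for z,c in((60,(0,0,255)),(0,(0,255,0))):
      u=proj(p,sh2w([495,372,-.295],(a,b,z)))[0]; print(a,b,z,u.round(1)); cv2.circle(im,(int(u[0]),int(u[1])),2,c,-1)
cv2.imwrite("pics/i_wrist.png",im)
E
```

```text
[495.27952968 371.36432241 260.08947977] 4.416990495977936
rack_mid {'xyz': [496.9, 376.0, 31.6], 'confidence': 0.63}
bottle_mid {'xyz': [625.9, 360.9, 74.9], 'confidence': 0.97}
-65 -29 60 [305.7 246.8]
-65 -29 0 [302.3 229.9]
-65 29 60 [257.  246.9]
-65 29 0 [260.6 230. ]
65 -29 60 [308.3 133.8]
65 -29 0 [304.2 133. ]
65 29 60 [254.  133.9]
65 29 0 [258.4 133. ]
```

View pics/i_wrist.png

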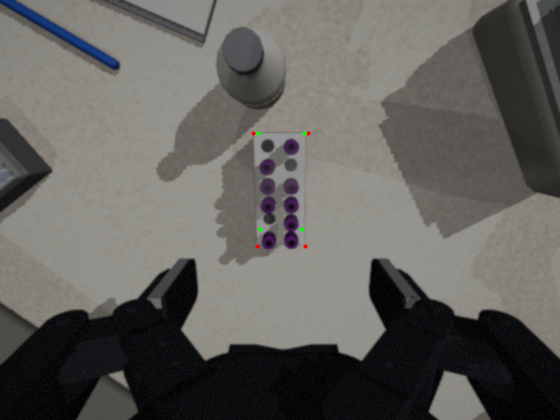

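{"api": "apply_moves", "payload": {
  "steps": [
    {"hand": 1, "xyz": [-0.1, 0, 4], "delta_rot": [0, 0, 0]},
    {"hand": 1, "xyz": [-0.1, 0, 8], "delta_rot": [0, 0, 0]},
    {"hand": 1, "xyz": [-0.1, 0, 12], "delta_rot": [0, 0, 0]},
    {"hand": 1, "xyz": [-0.1, 0, 15], "delta_rot": [0, 0, 0]},
    {"hand": 1, "xyz": [-0.1, 0, 17], "delta_rot": [0, 0, 0]},
    {"hand": 1, "xyz": [-0.1, 0, 19], "delta_rot": [0, 0, 0]},
    {"hand": 1, "xyz": [-0.1, 0, 20.3], "delta_rot": [0, 0, 0]},
    {"hand": 1, "xyz": [-0.1, 0, 20.3], "delta_rot": [0, 0, 0]},
    {"hand": 1, "xyz": [-0.1, 0, 20.3], "delta_rot": [0, 0, 0]}
  ]
}}

```text
clock: 12.57
position: [496.3, 372.1, 59.0]
ee_rot: [-0.595, 0.804, -0.0, 0.0]
contact_force: [0.8, -0.3, -0.4]
gripper_width: 85.5
```

```bash
python3 - <<'E'
from h import *
from bench import telemetry,get_image,nets
st=telemetry.read_state(); y=2*np.arctan2(st["ee_rot"][1],st["ee_rot"][0])%6.2832; print(st["position"],y,st["contact_force"])
p=get_image("wrist"); cv2.imwrite("pics/j_raw.png",p["frame"])
E
```

```text
[496.30134592 372.12615704  59.02824516] 4.415809396668018 [ 0.80926331 -0.30879176 -0.44291615]
```

View pics/j_raw.png

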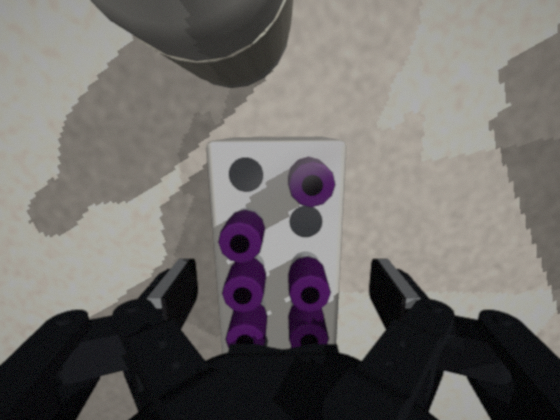

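{"api": "apply_moves", "payload": {
  "steps": [
    {"hand": 1, "xyz": [-0.3, 0, 0.1], "delta_rot": [0, 0, 0]},
    {"hand": 0, "xyz": [-0.3, 0, 0.1], "delta_rot": [0, 0, 0]},
    {"hand": 0, "xyz": [-0.3, 0, 0.1], "delta_rot": [0, 0, 0]},
    {"hand": 0, "xyz": [-0.3, 0, 0.1], "delta_rot": [0, 0, 0]},
    {"hand": 0, "xyz": [-0.3, 0, 0.1], "delta_rot": [0, 0, 0]},
    {"hand": 0, "xyz": [-0.3, 0, 0.1], "delta_rot": [0, 0, 0]}
  ]
}}

```text
clock: 13.12
position: [497.0, 376.0, 58.8]
ee_rot: [-0.595, 0.803, -0.0, 0.001]
contact_force: [-1.1, 0.1, 4.7]
gripper_width: 56.7
```

```bash
python3 - <<'E'
from h import *
from bench import telemetry,get_image,nets
st=telemetry.read_state(); y=2*np.arctan2(st["ee_rot"][1],st["ee_rot"][0])%6.2832; print(st["position"],y,st["contact_force"],st["wrist_torque"])
p=get_image("wrist"); cv2.imwrite("pics/k_raw.png",p["frame"])
E
```

```text
[496.99887011 376.02406658  58.76129935] 4.417167386027193 [-1.06830016  0.11891421  4.66710713] [-0.26836734  0.44108755 -0.01027951]
```

View pics/k_raw.png

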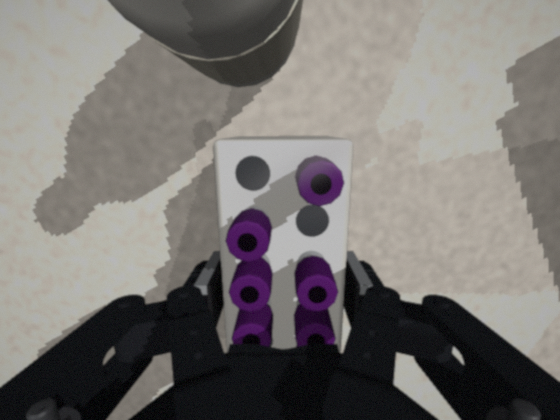

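```bash
cat >> h.py <<'E'
def rackfit(p,st,corners,z=60):
    a,b=[atz(p,c,z) for c in corners]; m=(a+b)/2
    y=2*np.arctan2(st["ee_rot"][1],st["ee_rot"][0]); T=quat_down(y)
    print("edge",a.round(1),b.round(1),"len",np.linalg.norm(a-b).round(1),"yaw edge",np.arctan2(*(b-a)[[1,0]]),"tool yaw",y%6.2832)
    print("mid edge in tool",T.inv().apply(m-st["position"]).round(1))
E
python3 - <<'E'
from h import *
from bench import telemetry,get_image,nets
st=telemetry.read_state()
p=get_image("wrist")
rackfit(p,st,[(217,140),(351,140)])
rackfit(p,st,[(222,250),(346,250)])
for d in nets.pinpoint(p,"rack_mid"): print(d)
E
```

```text
edge [567.1 381.5  60. ] [551.6 330.2  60. ] len 53.5 yaw edge -1.8660175853444045 tool yaw 4.41718625516752
mid edge in tool [  1.2 -65.5  -1.2]
edge [521.9 396.   60. ] [505.9 343.3  60. ] len 55.1 yaw edge -1.8656745993249952 tool yaw 4.41718625516752
mid edge in tool [  1.2 -18.1  -1.2]
```

{"api": "apply_moves", "payload": {
  "steps": [
    {"hand": 0, "xyz": [0, 0, -1], "delta_rot": [0, 0, 0]},
    {"hand": 0, "xyz": [0, 0, -3], "delta_rot": [0, 0, 0]},
    {"hand": 0, "xyz": [0, 0, -6], "delta_rot": [0, 0, 0]},
    {"hand": 0, "xyz": [0, 0, -9], "delta_rot": [0, 0, 0]},
    {"hand": 0, "xyz": [0, 0, -12], "delta_rot": [0, 0, 0]},
    {"hand": 0, "xyz": [0, 0, -15], "delta_rot": [0, 0, 0]},
    {"hand": 0, "xyz": [0, 0, -17.5], "delta_rot": [0, 0, 0]},
    {"hand": 0, "xyz": [0, 0, -19], "delta_rot": [0, 0, 0]},
    {"hand": 0, "xyz": [0, 0, -20], "delta_rot": [0, 0, 0]},
    {"hand": 0, "xyz": [0, 0, -20], "delta_rot": [0, 0, 0]},
    {"hand": 0, "xyz": [0, 0, -20], "delta_rot": [0, 0, 0]}
  ]
}}

```text
clock: 14.18
position: [496.0, 375.2, 256.4]
ee_rot: [-0.595, 0.804, 0.0, -0.001]
contact_force: [0.4, -0.4, -4.0]
gripper_width: 57.0
```

```bash
python3 - <<'E'
from h import *
from bench import telemetry,get_image,nets
st=telemetry.read_state()
y=2*np.arctan2(st["ee_rot"][1],st["ee_rot"][0])
print(st["position"],y,st["contact_force"],st["wrist_torque"],st["gripper_width"])
t=sh2w([528.7,-20,.222],(5,60,0))[0];t[2]=258; print(t)
print(rel(st["position"],y,t,4.934))
p=get_image("wrist"); cv2.imwrite("pics/l_raw.png",p["frame"])
E
```

```text
[495.99778093 375.22878535 256.36142018] 4.416209581152585 [ 0.44981933 -0.43734811 -3.97945623] [-0.00469171  0.08602928 -0.02184893] 56.9560579684405
[520.36643638  39.62844722 258.        ]
(array([ 31.388, -12.126,  -0.164]), array([-0.    , -0.    , -0.5178]))
```

View pics/l_raw.png

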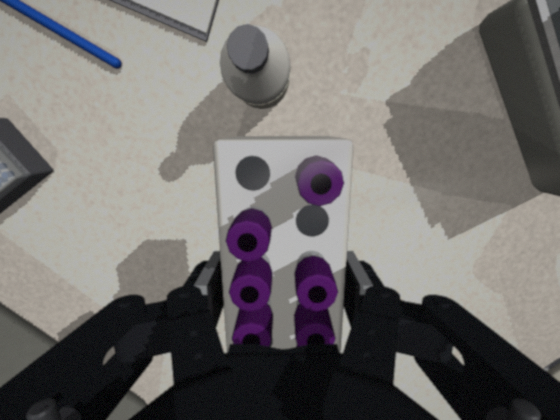

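{"api": "apply_moves", "payload": {
  "steps": [
    {"hand": 0, "xyz": [1.5, -0.6, 0], "delta_rot": [0, 0, -0.02]},
    {"hand": 0, "xyz": [4.5, -1.7, 0], "delta_rot": [0, 0, -0.07]},
    {"hand": 0, "xyz": [8, -3.1, 0], "delta_rot": [0, 0, -0.13]},
    {"hand": 0, "xyz": [11.5, -4.4, 0], "delta_rot": [0, 0, -0.19]},
    {"hand": 0, "xyz": [15, -5.8, 0], "delta_rot": [0, 0, -0.25]},
    {"hand": 0, "xyz": [18.5, -7.1, 0], "delta_rot": [0, 0, -0.31]},
    {"hand": 0, "xyz": [22, -8.5, 0], "delta_rot": [0, 0, -0.37]},
    {"hand": 0, "xyz": [25.5, -9.9, 0], "delta_rot": [0, 0, -0.43]},
    {"hand": 0, "xyz": [28.5, -11, 0], "delta_rot": [0, 0, -0.48]},
    {"hand": 0, "xyz": [30.5, -11.8, 0], "delta_rot": [0, 0, -0.518]},
    {"hand": 0, "xyz": [31.4, -12.1, 0], "delta_rot": [0, 0, -0.518]},
    {"hand": 0, "xyz": [31.4, -12.1, 0], "delta_rot": [0, 0, -0.518]}
  ]
}}

```text
clock: 15.23
position: [520.0, 37.9, 255.8]
ee_rot: [0.78, -0.626, -0.001, 0.002]
contact_force: [0.1, 0.4, -3.6]
gripper_width: 56.6
```

```bash
python3 - <<'E'
from h import *
from bench import telemetry,get_image,nets
st=telemetry.read_state()
y=2*np.arctan2(st["ee_rot"][1],st["ee_rot"][0])
print(st["position"],y%6.2832,st["contact_force"],st["joints"])
p=get_image("wrist"); im=p["frame"].copy()
for pt in [(75,40,130),(75,95,130),(75,95,100),(87,95,130),(87,107,130),(105,125,100),(105,-125,100),(-70,107,130)]:
    u=proj(p,sh2w([528.7,-21,.222],pt))[0]; cv2.circle(im,(int(u[0]),int(u[1])),2,(0,0,255),-1); print(pt,u.round(1))
cv2.imwrite("pics/m_o.png",im); cv2.imwrite("pics/m_raw.png",p["frame"])
cv2.imwrite("pics/m_zoom.png",cv2.resize(p["frame"][100:300,150:420],None,fx=2.9,fy=2.9,interpolation=cv2.INTER_CUBIC))
p=get_image("scene");cv2.imwrite("pics/m_scene.png",cv2.resize(p["frame"][150:300,180:360],None,fx=4,fy=4,interpolation=cv2.INTER_CUBIC))
E
```

```text
[519.9565412   37.91343497 255.76177092] 4.930759788167057 [ 0.08297425  0.41566172 -3.62515404] [ 3.84119802e-01  2.08091191e-01 -2.37508568e-01 -4.02974917e-04
 -1.12887540e+00  1.40520565e+00]
(75, 40, 130) [305.6 126.7]
(75, 95, 130) [238.  126.9]
(75, 95, 100) [242.9 127. ]
(87, 95, 130) [237.3 111.4]
(87, 107, 130) [222.4 111.4]
(105, 125, 100) [207.6  91.8]
(105, -125, 100) [490.3  90.7]
(-70, 107, 130) [232.5 285.5]
```

View pics/m_o.png

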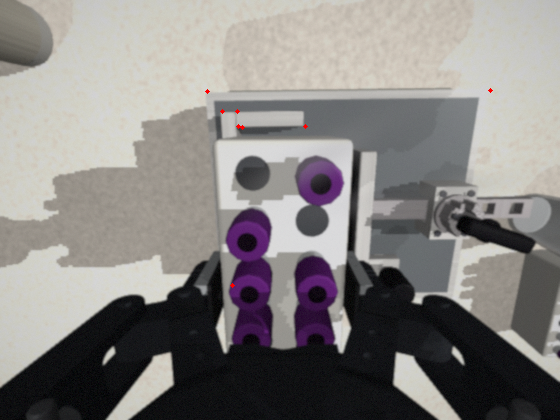

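View pics/m_zoom.png

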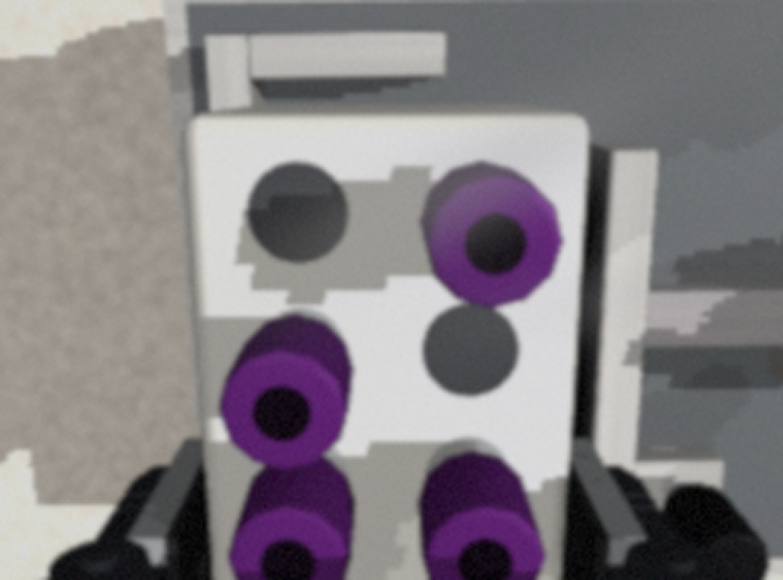

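View pics/m_scene.png

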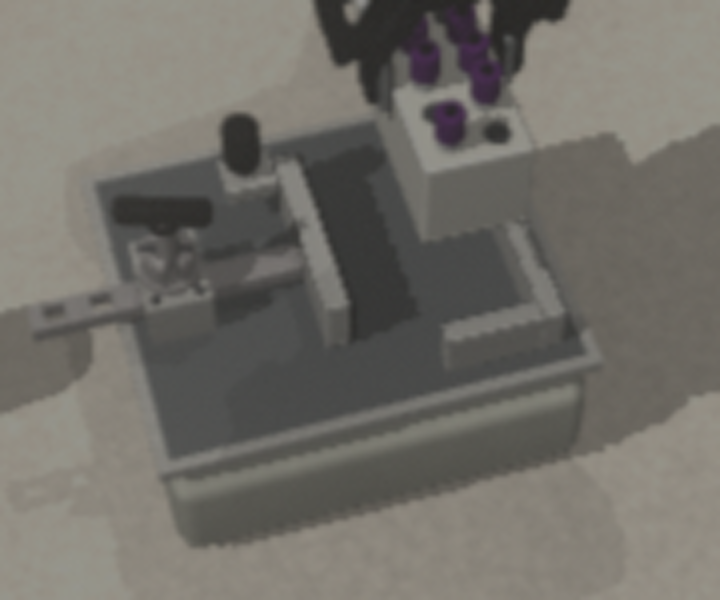

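```bash
python3 - <<'E'
from h import *
from bench import telemetry
st=telemetry.read_state()
y=2*np.arctan2(st["ee_rot"][1],st["ee_rot"][0])
s=[528.3,-19.5,.222]
t=sh2w(s,(6,62,0))[0];t[2]=165; print(t,y%6.2832)
print(st["position"],rel(st["position"],y,t,4.934))
print((R.from_euler('z',-.222).apply(st["position"]-np.array([528.3,-19.5,0]))))
E
```

```text
[520.50153346  42.29954627 165.        ] 4.93338068147461
[520.49080547  39.97671051 256.30496121] (array([-0.226, -0.052,  9.13 ]), array([ 0.    ,  0.    , -0.0006]))
[  5.47809103  59.73653096 256.30496121]
```

{"api": "apply_moves", "payload": {
  "steps": [
    {"hand": 0, "xyz": [-0.23, -0.05, 2], "delta_rot": [0, 0, 0]},
    {"hand": 0, "xyz": [-0.23, -0.05, 4], "delta_rot": [0, 0, 0]},
    {"hand": 0, "xyz": [-0.23, -0.05, 6], "delta_rot": [0, 0, 0]},
    {"hand": 0, "xyz": [-0.23, -0.05, 7.6], "delta_rot": [0, 0, 0]},
    {"hand": 0, "xyz": [-0.23, -0.05, 8.6], "delta_rot": [0, 0, 0]},
    {"hand": 0, "xyz": [-0.23, -0.05, 9.1], "delta_rot": [0, 0, 0]},
    {"hand": 0, "xyz": [-0.23, -0.05, 9.1], "delta_rot": [0, 0, 0]},
    {"hand": 0, "xyz": [-0.23, -0.05, 9.1], "delta_rot": [0, 0, 0]}
  ]
}}

```text
clock: 16.0
position: [521.4, 42.9, 166.9]
ee_rot: [0.781, -0.624, 0.0, -0.0]
contact_force: [0.1, -0.4, -2.4]
gripper_width: 56.8
```

```bash
python3 - <<'E'
from h import *
from bench import telemetry,get_image
st=telemetry.read_state()
print((R.from_euler('z',-.222).apply(st["position"]-np.array([528.3,-19.5,0]))),R.from_euler('z',-.222).apply(st["contact_force"]))
p=get_image("wrist"); cv2.imwrite("pics/n_raw.png",p["frame"])
E
```

```text
[  7.00922782  62.36869556 166.90497933] [-0.00847806 -0.41337635 -2.42020739]
```

View pics/n_raw.png

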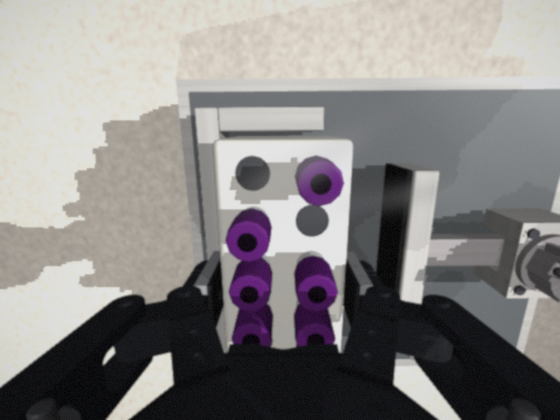

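{"api": "apply_moves", "payload": {
  "steps": [
    {"hand": 0, "xyz": [0, 0, 0.3], "delta_rot": [0, 0, 0]},
    {"hand": 0, "xyz": [0, 0, 0.6], "delta_rot": [0, 0, 0]},
    {"hand": 0, "xyz": [0, 0, 0.6], "delta_rot": [0, 0, 0]},
    {"hand": 0, "xyz": [0, 0, 0.6], "delta_rot": [0, 0, 0]}
  ]
}}

```text
clock: 16.38
position: [520.8, 42.2, 160.5]
ee_rot: [0.781, -0.624, 0.0, 0.0]
contact_force: [0.8, 0.2, -4.1]
gripper_width: 56.7
```

{"api": "apply_moves", "payload": {
  "steps": [
    {"hand": 0, "xyz": [0, 0, 0.15], "delta_rot": [0, 0, 0]},
    {"hand": 0, "xyz": [0, 0, 0.25], "delta_rot": [0, 0, 0]},
    {"hand": 0, "xyz": [0, 0, 0.25], "delta_rot": [0, 0, 0]}
  ]
}}

```text
clock: 16.63
position: [521.1, 42.3, 158.7]
ee_rot: [0.781, -0.624, 0.0, -0.0]
contact_force: [-2.1, -0.8, 2.0]
gripper_width: 56.9
```

{"api": "apply_moves", "payload": {
  "steps": [
    {"hand": 0, "xyz": [0, -0.15, 0], "delta_rot": [0, 0, 0]},
    {"hand": 0, "xyz": [0, -0.3, 0], "delta_rot": [0, 0, 0]},
    {"hand": 0, "xyz": [0, -0.45, 0], "delta_rot": [0, 0, 0]},
    {"hand": 0, "xyz": [0, -0.55, 0], "delta_rot": [0, 0, 0]},
    {"hand": 0, "xyz": [0, -0.55, 0], "delta_rot": [0, 0, 0]},
    {"hand": 0, "xyz": [0, -0.55, 0], "delta_rot": [0, 0, 0]}
  ]
}}

```text
clock: 17.13
position: [524.4, 42.7, 158.7]
ee_rot: [0.781, -0.624, -0.001, 0.002]
contact_force: [-8.6, -0.8, 7.2]
gripper_width: 56.5
```

```bash
cat > q.py <<'E'
from h import *
from bench import telemetry
st=telemetry.read_state()
print((R.from_euler('z',-.222).apply(st["position"]-np.array([528.3,-19.5,0]))).round(2),R.from_euler('z',-.222).apply(st["contact_force"]).round(2),st["wrist_torque"].round(2),2*np.arctan2(st["ee_rot"][1],st["ee_rot"][0])%6.2832)
E
python3 q.py
```

```text
[  9.88  61.52 158.72] [-8.57  1.16  7.16] [-0.08  2.12  0.18] 4.935089503567869
```

{"api": "apply_moves", "payload": {
  "steps": [
    {"hand": 0, "xyz": [-0.2, 0, 0], "delta_rot": [0, 0, 0]},
    {"hand": 0, "xyz": [-0.4, 0, 0], "delta_rot": [0, 0, 0]},
    {"hand": 0, "xyz": [-0.6, 0, 0], "delta_rot": [0, 0, 0]},
    {"hand": 0, "xyz": [-0.7, 0, 0], "delta_rot": [0, 0, 0]},
    {"hand": 0, "xyz": [-0.7, 0, 0], "delta_rot": [0, 0, 0]},
    {"hand": 0, "xyz": [-0.7, 0, 0], "delta_rot": [0, 0, 0]}
  ]
}}

```text
clock: 17.63
position: [523.2, 47.5, 158.8]
ee_rot: [0.781, -0.625, -0.0, 0.003]
contact_force: [-4.2, -8.9, 6.7]
gripper_width: 56.8
```

```bash
python3 q.py
```

```text
[  9.77  66.47 158.81] [-6.06 -7.77  6.67] [-2.59  1.16 -0.25] 4.933795807888666
```

{"api": "apply_moves", "payload": {
  "steps": [
    {"hand": 0, "xyz": [0.25, 0.15, -0.1], "delta_rot": [0, 0, 0]},
    {"hand": 0, "xyz": [0.25, 0.15, -0.1], "delta_rot": [0, 0, 0]},
    {"hand": 1, "xyz": [0.25, 0.15, -0.1], "delta_rot": [0, 0, 0]},
    {"hand": 1, "xyz": [0.25, 0.15, -0.1], "delta_rot": [0, 0, 0]},
    {"hand": 1, "xyz": [0.25, 0.15, -0.1], "delta_rot": [0, 0, 0]},
    {"hand": 1, "xyz": [0.25, 0.15, -2], "delta_rot": [0, 0, 0]},
    {"hand": 1, "xyz": [0.25, 0.15, -5], "delta_rot": [0, 0, 0]},
    {"hand": 1, "xyz": [0.25, 0.15, -8], "delta_rot": [0, 0, 0]},
    {"hand": 1, "xyz": [0.25, 0.15, -11], "delta_rot": [0, 0, 0]},
    {"hand": 1, "xyz": [0.25, 0.15, -11], "delta_rot": [0, 0, 0]},
    {"hand": 1, "xyz": [0.25, 0.15, -11], "delta_rot": [0, 0, 0]}
  ]
}}

```text
clock: 18.55
position: [524.9, 48.3, 270.2]
ee_rot: [0.781, -0.624, 0.001, -0.003]
contact_force: [-0.1, -0.2, -1.5]
gripper_width: 85.4
```

```bash
python3 q.py; python3 - <<'E'
from h import *
from bench import get_image,nets
p=get_image("wrist"); cv2.imwrite("pics/o_raw.png",p["frame"])
for d in nets.pinpoint(p,"rack_mid")[:2]: print(d)
for d in nets.pinpoint(p,"clamp_knob")[:2]: print(d)
E
```

```text
[ 11.64  66.85 270.16] [-0.14 -0.13 -1.48] [-0.03  0.09  0.01] 4.93510141789266
{'xyz': [521.6, 47.5, 131.0], 'confidence': 0.88}
```

View pics/o_raw.png

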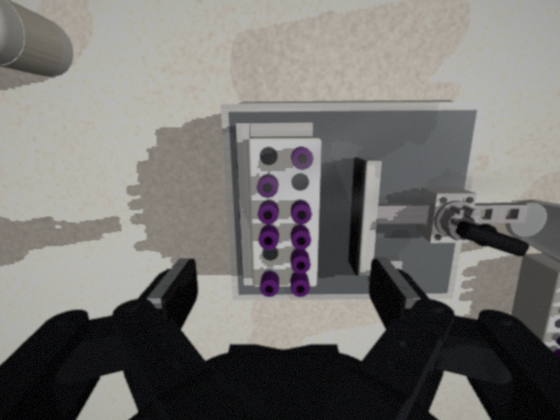

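```bash
python3 - <<'E'
from h import *
from bench import telemetry
st=telemetry.read_state()
y=2*np.arctan2(st["ee_rot"][1],st["ee_rot"][0])
print(st["position"],rel(st["position"],y,[484,-67.2,260],3.363))
E
```

```text
[523.19757308  47.62230588 266.74414132] (array([10.336,  6.355,  0.674]), array([-0.    , -0.    ,  1.5717]))
```

{"api": "apply_moves", "payload": {
  "steps": [
    {"hand": 0.6, "xyz": [0.8, 0.5, 0], "delta_rot": [0, 0, 0.12]},
    {"hand": 0.6, "xyz": [1.6, 1, 0], "delta_rot": [0, 0, 0.24]},
    {"hand": 0.6, "xyz": [2.4, 1.5, 0], "delta_rot": [0, 0, 0.36]},
    {"hand": 0.6, "xyz": [3.2, 2, 0], "delta_rot": [0, 0, 0.48]},
    {"hand": 0.6, "xyz": [4, 2.5, 0], "delta_rot": [0, 0, 0.6]},
    {"hand": 0.6, "xyz": [4.8, 3, 0], "delta_rot": [0, 0, 0.72]},
    {"hand": 0.6, "xyz": [5.6, 3.5, 0], "delta_rot": [0, 0, 0.84]},
    {"hand": 0.6, "xyz": [6.4, 4, 0], "delta_rot": [0, 0, 0.96]},
    {"hand": 0.6, "xyz": [7.2, 4.5, 0], "delta_rot": [0, 0, 1.08]},
    {"hand": 0.6, "xyz": [8, 5, 0], "delta_rot": [0, 0, 1.2]},
    {"hand": 0.6, "xyz": [9, 5.5, 0], "delta_rot": [0, 0, 1.32]},
    {"hand": 0.6, "xyz": [10, 6.1, 0], "delta_rot": [0, 0, 1.44]}
  ]
}}

```text
clock: 19.7
position: [485.7, -63.8, 266.4]
ee_rot: [-0.173, 0.985, 0.0, -0.001]
contact_force: [0.9, 0.6, 0.1]
gripper_width: 51.4
```

{"api": "apply_moves", "payload": {
  "steps": [
    {"hand": 0.6, "xyz": [0, 0, 0], "delta_rot": [0, 0, 0.1]},
    {"hand": 0.6, "xyz": [0, 0, 0], "delta_rot": [0, 0, 0.132]},
    {"hand": 0.6, "xyz": [0, 0, 0], "delta_rot": [0, 0, 0.132]},
    {"hand": 0.6, "xyz": [0, 0, 0], "delta_rot": [0, 0, 0.132]}
  ]
}}

```text
clock: 20.03
position: [485.9, -63.5, 266.8]
ee_rot: [-0.111, 0.994, -0.0, -0.001]
contact_force: [0.2, 0.3, 0.3]
gripper_width: 51.3
```

```bash
python3 q.py; python3 - <<'E'
from h import *
from bench import get_image,nets,telemetry
st=telemetry.read_state()
y=2*np.arctan2(st["ee_rot"][1],st["ee_rot"][0])
print(st["position"],rel(st["position"],y,[484,-67.2,167],3.363))
p=get_image("wrist"); cv2.imwrite("pics/p_raw.png",p["frame"])
for d in nets.pinpoint(p,"clamp_knob")[:2]: print(d)
E
```

```text
[-51.02 -33.56 266.83] [0.28 0.24 0.27] [-0.01  0.03 -0.04] 3.3636082484094105
[485.92103465 -63.46520641 266.83090888] (array([ 0.27 , -0.322,  9.983]), array([0.    , 0.    , 0.0006]))
{'xyz': [531.9, -22.9, 0.6], 'confidence': 0.73}
{'xyz': [484.7, -65.3, 157.1], 'confidence': 0.6}
```

View pics/p_raw.png

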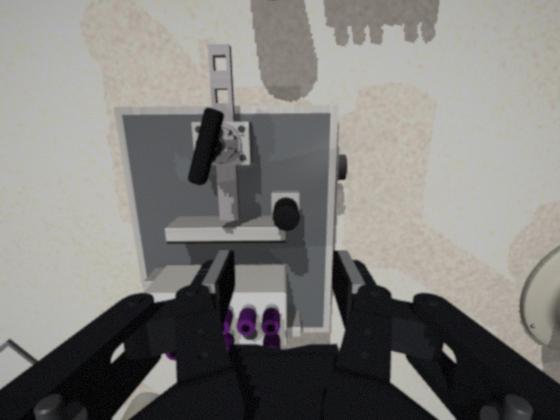

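{"api": "apply_moves", "payload": {
  "steps": [
    {"hand": 0.6, "xyz": [0.25, -0.3, 3], "delta_rot": [0, 0, 0]},
    {"hand": 0.6, "xyz": [0.25, -0.3, 6], "delta_rot": [0, 0, 0]},
    {"hand": 0.6, "xyz": [0.25, -0.3, 9], "delta_rot": [0, 0, 0]},
    {"hand": 0.6, "xyz": [0.25, -0.3, 10.2], "delta_rot": [0, 0, 0]},
    {"hand": 0.6, "xyz": [0.25, -0.3, 10.2], "delta_rot": [0, 0, 0]},
    {"hand": 0, "xyz": [0.25, -0.3, 10.2], "delta_rot": [0, 0, 0]},
    {"hand": 0, "xyz": [0.25, -0.3, 10.2], "delta_rot": [0, 0, 0]},
    {"hand": 0, "xyz": [0.25, -0.3, 10.2], "delta_rot": [0, 0, 0]},
    {"hand": 0, "xyz": [0.25, -0.3, 10.2], "delta_rot": [0, 0, 0]},
    {"hand": 0, "xyz": [0.25, -0.3, 10.2], "delta_rot": [0, 0, 0]},
    {"hand": 0, "xyz": [0.25, -0.3, 10.2], "delta_rot": [0, 0, 0]}
  ]
}}

```text
clock: 21.05
position: [484.4, -67.0, 167.4]
ee_rot: [-0.11, 0.994, -0.0, 0.0]
contact_force: [-4.2, -0.3, 5.5]
gripper_width: 20.3
```

```bash
python3 q.py
```

```text
[-53.33 -36.69 167.39] [-4.19  0.66  5.46] [ 0.03  1.25 -0.01] 3.362918066155569
```

{"api": "apply_moves", "payload": {
  "steps": [
    {"hand": 0, "xyz": [0, 0.7, 0], "delta_rot": [0, 0, 0]},
    {"hand": 0, "xyz": [0, 1.4, 0], "delta_rot": [0, 0, 0]},
    {"hand": 0, "xyz": [0, 2.1, 0], "delta_rot": [0, 0, 0]},
    {"hand": 0, "xyz": [0, 2.8, 0], "delta_rot": [0, 0, 0]},
    {"hand": 0, "xyz": [0, 3.3, 0], "delta_rot": [0, 0, 0]},
    {"hand": 0, "xyz": [0, 3.7, 0], "delta_rot": [0, 0, 0]},
    {"hand": 0, "xyz": [0, 3.9, 0], "delta_rot": [0, 0, 0]},
    {"hand": 0, "xyz": [0, 4.0, 0], "delta_rot": [0, 0, 0]},
    {"hand": 0, "xyz": [0, 4.0, 0], "delta_rot": [0, 0, 0]}
  ]
}}

```text
clock: 21.8
position: [475.4, -28.6, 167.4]
ee_rot: [-0.111, 0.994, -0.001, 0.0]
contact_force: [-4.0, -2.9, 7.1]
gripper_width: 20.5
```

```bash
python3 q.py
```

```text
[-53.63   2.82 167.37] [-4.5  -1.91  7.1 ] [-0.78  1.17  0.01] 3.363201653857794
```

{"api": "apply_moves", "payload": {
  "steps": [
    {"hand": 0, "xyz": [0, 0.2, 0], "delta_rot": [0, 0, 0]},
    {"hand": 0, "xyz": [0, 0.4, 0], "delta_rot": [0, 0, 0]},
    {"hand": 0, "xyz": [0, 0.4, 0], "delta_rot": [0, 0, 0]},
    {"hand": 0, "xyz": [0, 0.4, 0], "delta_rot": [0, 0, 0]}
  ]
}}

```text
clock: 22.13
position: [475.2, -27.9, 167.4]
ee_rot: [-0.111, 0.994, -0.003, -0.0]
contact_force: [2.0, -19.8, 2.7]
gripper_width: 20.2
```

```bash
python3 q.py
```

```text
[-53.63   3.53 167.39] [ -2.38 -19.71   2.66] [-5.38 -0.55  0.04] 3.3636642777448347
```

{"api": "apply_moves", "payload": {
  "steps": [
    {"hand": 0, "xyz": [0, -0.3, 0], "delta_rot": [0, 0, 0]},
    {"hand": 0, "xyz": [0, -0.3, 0], "delta_rot": [0, 0, 0]},
    {"hand": 0.5, "xyz": [0, -0.3, 0], "delta_rot": [0, 0, 0]},
    {"hand": 0.5, "xyz": [0, -0.3, 0], "delta_rot": [0, 0, 0]},
    {"hand": 0.5, "xyz": [0, -0.3, 0], "delta_rot": [0, 0, 0]},
    {"hand": 0.5, "xyz": [0, -0.3, -2], "delta_rot": [0, 0, 0]},
    {"hand": 0.5, "xyz": [0, -0.3, -5], "delta_rot": [0, 0, 0]},
    {"hand": 0.5, "xyz": [0, -0.3, -8], "delta_rot": [0, 0, 0]},
    {"hand": 0.5, "xyz": [0, -0.3, -11], "delta_rot": [0, 0, 0]},
    {"hand": 0.5, "xyz": [0, -0.3, -11], "delta_rot": [0, 0, 0]}
  ]
}}

```text
clock: 22.97
position: [479.1, -26.3, 282.6]
ee_rot: [-0.111, 0.994, -0.0, 0.007]
contact_force: [0.7, -0.6, 0.1]
gripper_width: 42.8
```

```bash
python3 q.py; python3 - <<'E'
from h import *
from bench import get_image,nets,telemetry
st=telemetry.read_state()
y=2*np.arctan2(st["ee_rot"][1],st["ee_rot"][0])
print(st["position"],y%6.2832,rel(st["position"],y,[550,-107.7,275],3.063),st["joints"])
p=get_image("wrist"); cv2.imwrite("pics/r_raw.png",p["frame"])
E
```

```text
[-49.47   4.18 282.57] [ 0.56 -0.74  0.11] [-0.   -0.04  0.  ] 3.3643176028401287
[479.12393146 -26.31911974 282.5721273 ] 3.3643176028401287 (array([-5.115, -9.503,  0.757]), array([0.    , 0.    , 0.3013])) [ 0.28622935  0.10606695 -0.29456571  0.00286661 -1.15632018 -0.06464065]
```

View pics/r_raw.png

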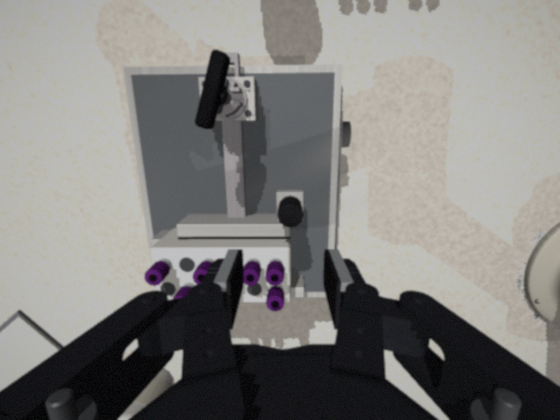

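{"api": "apply_moves", "payload": {
  "steps": [
    {"hand": 0.5, "xyz": [-1.3, -2.4, 0], "delta_rot": [0, 0, 0.1]},
    {"hand": 0.5, "xyz": [-2.6, -4.8, 0], "delta_rot": [0, 0, 0.2]},
    {"hand": 0.5, "xyz": [-3.9, -7.2, 0], "delta_rot": [0, 0, 0.3]},
    {"hand": 0.5, "xyz": [-5.1, -9.5, 0], "delta_rot": [0, 0, 0.334]},
    {"hand": 0.5, "xyz": [-5.1, -9.5, 0], "delta_rot": [0, 0, 0.334]},
    {"hand": 0.5, "xyz": [-5.1, -9.5, 0], "delta_rot": [0, 0, 0.334]},
    {"hand": 0.5, "xyz": [-5.1, -9.5, 0], "delta_rot": [0, 0, 0.334]}
  ]
}}

```text
clock: 23.6
position: [545.6, -108.1, 274.7]
ee_rot: [0.056, 0.998, 0.0, -0.001]
contact_force: [-0.7, -0.3, -1.1]
gripper_width: 42.8
```

```bash
python3 - <<'E'
from h import *
from bench import get_image,nets,telemetry
st=telemetry.read_state()
y=2*np.arctan2(st["ee_rot"][1],st["ee_rot"][0])
print(st["position"],y%6.2832,rel(st["position"],y,[550,-107.8,197],3.03),st["joints"])
p=get_image("wrist"); cv2.imwrite("pics/s_raw.png",p["frame"])
for d in nets.pinpoint(p,"t_handle")[:2]: print(d)
k=(p["frame"][150:270,240:340].max(2)<35).astype(np.uint8); 
n,l,s,c=cv2.connectedComponentsWithStats(k)
i=1+np.argmax(s[1:,4]); ys,xs=np.nonzero(l==i); print(cv2.minAreaRect(np.c_[xs+240,ys+150].astype(np.float32)),s[i])
E
```

```text
[ 545.57216694 -108.08882784  274.74463841] 3.0287635421833583 (array([-0.437,  0.079,  7.774]), array([ 0.    ,  0.    , -0.0012])) [ 9.55419399e-02  2.53764846e-01 -1.27303983e-01 -6.18208029e-04
 -1.19172980e+00 -2.08141706e-01]
{'xyz': [554.5, -108.3, 189.0], 'confidence': 0.95}
{'xyz': [472.8, -30.0, 161.7], 'confidence': 0.53}
((277.0, 225.0), (62.0, 20.0), 90.0) [ 27  44  21  63 888]
```

View pics/s_raw.png

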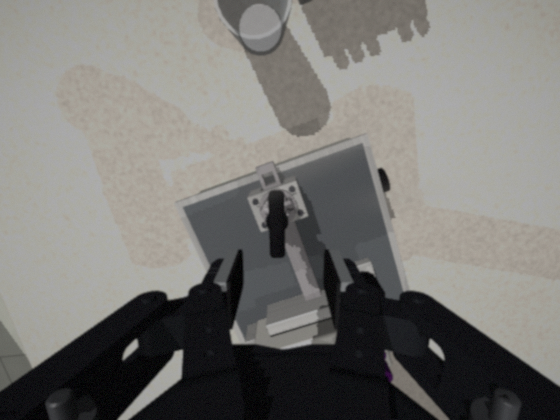

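{"api": "apply_moves", "payload": {
  "steps": [
    {"hand": 0.5, "xyz": [-0.43, 0.05, 2.6], "delta_rot": [0, 0, 0]},
    {"hand": 0.5, "xyz": [-0.43, 0.05, 5.2], "delta_rot": [0, 0, 0]},
    {"hand": 0.5, "xyz": [-0.43, 0.05, 7.9], "delta_rot": [0, 0, 0]},
    {"hand": 0.5, "xyz": [-0.43, 0.05, 7.9], "delta_rot": [0, 0, 0]},
    {"hand": 0, "xyz": [-0.43, 0.05, 7.9], "delta_rot": [0, 0, 0]},
    {"hand": 0, "xyz": [-0.43, 0.05, 7.9], "delta_rot": [0, 0, 0]},
    {"hand": 0, "xyz": [-0.43, 0.05, 7.9], "delta_rot": [0, 0, 0]},
    {"hand": 0, "xyz": [-0.43, 0.05, 7.9], "delta_rot": [0, 0, 0]},
    {"hand": 0, "xyz": [-0.43, 0.05, 7.9], "delta_rot": [0, 0, 0]},
    {"hand": 0, "xyz": [-0.43, 0.05, 7.9], "delta_rot": [0, 0, 0]}
  ]
}}

```text
clock: 24.53
position: [550.4, -108.2, 199.2]
ee_rot: [0.056, 0.998, 0.0, 0.001]
contact_force: [-5.0, 2.2, 6.3]
gripper_width: 10.2
```

```bash
python3 q.py
```

```text
[  2.06 -91.44 199.23] [-4.45  3.21  6.33] [0.6  1.12 0.01] 3.0288924611225716
```

{"api": "apply_moves", "payload": {
  "steps": [
    {"hand": 0, "xyz": [0, 0, -0.6], "delta_rot": [0, 0, 0]},
    {"hand": 0, "xyz": [0, 0, -1.1], "delta_rot": [0, 0, 0]},
    {"hand": 0, "xyz": [0, 0, -1.1], "delta_rot": [0, 0, 0]},
    {"hand": 0, "xyz": [0, 0, -1.1], "delta_rot": [0, 0, 0]}
  ]
}}

```text
clock: 24.87
position: [550.3, -108.1, 206.5]
ee_rot: [0.057, 0.998, 0.0, -0.0]
contact_force: [3.5, 1.2, -14.2]
gripper_width: 10.4
```

```bash
python3 q.py
```

```text
[  1.99 -91.29 206.48] [  3.68   0.35 -14.17] [-0.08 -1.26  0.03] 3.027983181625732
```

{"api": "apply_moves", "payload": {
  "steps": [
    {"hand": 0, "xyz": [0, 0, 0], "delta_rot": [0, 0, 0.12]},
    {"hand": 0, "xyz": [0, 0, 0], "delta_rot": [0, 0, 0.24]},
    {"hand": 0, "xyz": [0, 0, 0], "delta_rot": [0, 0, 0.36]},
    {"hand": 0, "xyz": [0, 0, 0], "delta_rot": [0, 0, 0.48]},
    {"hand": 0, "xyz": [0, 0, 0], "delta_rot": [0, 0, 0.6]},
    {"hand": 0, "xyz": [0, 0, 0], "delta_rot": [0, 0, 0.72]},
    {"hand": 0, "xyz": [0, 0, 0], "delta_rot": [0, 0, 0.84]},
    {"hand": 0, "xyz": [0, 0, 0], "delta_rot": [0, 0, 0.96]},
    {"hand": 0, "xyz": [0, 0, 0], "delta_rot": [0, 0, 1.08]},
    {"hand": 0, "xyz": [0, 0, 0], "delta_rot": [0, 0, 1.18]},
    {"hand": 0, "xyz": [0, 0, 0], "delta_rot": [0, 0, 1.235]},
    {"hand": 0, "xyz": [0, 0, 0], "delta_rot": [0, 0, 1.235]}
  ]
}}

```text
clock: 25.87
position: [550.3, -108.3, 206.5]
ee_rot: [0.625, 0.781, -0.0, -0.001]
contact_force: [3.5, -0.9, -12.8]
gripper_width: 10.3
```

```bash
python3 q.py
```

```text
[  1.92 -91.47 206.5 ] [  3.24  -1.68 -12.82] [-0.18 -1.24 -0.08] 1.7923203601212718
```

{"api": "apply_moves", "payload": {
  "steps": [
    {"hand": 0, "xyz": [0, 0, 0.5], "delta_rot": [0, 0, 0]},
    {"hand": 0, "xyz": [0, 0, 1.0], "delta_rot": [0, 0, 0]},
    {"hand": 0, "xyz": [0, 0, 1.5], "delta_rot": [0, 0, 0]},
    {"hand": 0, "xyz": [0, 0, 2.0], "delta_rot": [0, 0, 0]},
    {"hand": 0, "xyz": [0, 0, 2.3], "delta_rot": [0, 0, 0]},
    {"hand": 0, "xyz": [0, 0, 2.3], "delta_rot": [0, 0, 0]},
    {"hand": 0, "xyz": [0, 0, 2.3], "delta_rot": [0, 0, 0]}
  ]
}}

```text
clock: 26.45
position: [550.8, -108.5, 188.2]
ee_rot: [0.623, 0.782, 0.0, 0.001]
contact_force: [-2.6, 3.4, 6.3]
gripper_width: 10.4
```

```bash
python3 q.py
```

```text
[  2.38 -91.8  188.17] [-1.75  3.91  6.29] [0.79 1.04 0.06] 1.7953838806145763
```

{"api": "apply_moves", "payload": {
  "steps": [
    {"hand": 0.5, "xyz": [0, 0, 0], "delta_rot": [0, 0, 0]},
    {"hand": 0.5, "xyz": [0, 0, 0], "delta_rot": [0, 0, 0]},
    {"hand": 0.5, "xyz": [0, 0, 0], "delta_rot": [0, 0, 0]},
    {"hand": 0.5, "xyz": [0, 0, -2], "delta_rot": [0, 0, 0]},
    {"hand": 0.5, "xyz": [0, 0, -5], "delta_rot": [0, 0, 0]},
    {"hand": 0.5, "xyz": [0, 0, -8], "delta_rot": [0, 0, 0]},
    {"hand": 0.5, "xyz": [-1, -3, -11], "delta_rot": [0, 0, 0]},
    {"hand": 0.5, "xyz": [-1, -6, -14], "delta_rot": [0, 0, 0]},
    {"hand": 0.5, "xyz": [-1, -6, -14], "delta_rot": [0, 0, 0]},
    {"hand": 0.5, "xyz": [-1, -6, -14], "delta_rot": [0, 0, 0]}
  ]
}}

```text
clock: 27.28
position: [493.9, -132.2, 328.2]
ee_rot: [0.624, 0.781, 0.002, 0.003]
contact_force: [0.0, -0.1, -0.9]
gripper_width: 42.9
```

```bash
python3 q.py; python3 - <<'E'
from h import *
from bench import get_image,nets,telemetry
p=get_image("wrist"); im=p["frame"].copy()
for l in("t_handle","rack_mid","clamp_knob","corner"):
    for d in nets.pinpoint(p,l)[:1]: print(l,d)
s=[528.3,-19.5,.222]
for pt in [(0,-92,180),(26,-92,180),(-26,-92,180),(-55,3,174),(-55,37,140),(55,37,140),(-55,37,160),(75,37,160),(75,95,160),(-55,95,160)]:
    u=proj(p,sh2w(s,pt))[0]; cv2.circle(im,(int(u[0]),int(u[1])),1,(0,0,255),-1)
cv2.imwrite("pics/t_raw.png",cv2.resize(im[80:330,170:450],None,fx=2.4,fy=2.4,interpolation=cv2.INTER_CUBIC))
p=get_image("scene");cv2.imwrite("pics/t_scene.png",cv2.resize(p["frame"][150:300,180:360],None,fx=4,fy=4,interpolation=cv2.INTER_CUBIC))
for l in("t_handle","rack_mid","clamp_knob","corner","bottle_mid","beaker_mid","small_rack_mid"):
    for d in nets.pinpoint(p,l)[:1]: print(l,d)
E
```

```text
[ -58.33 -102.33  328.17] [-0.01 -0.07 -0.94] [0.   0.03 0.03] 1.7928466347071095
t_handle {'xyz': [555.2, -109.8, 173.1], 'confidence': 0.77}
rack_mid {'xyz': [523.5, 46.1, 130.7], 'confidence': 0.59}
clamp_knob {'xyz': [472.8, -27.8, 159.1], 'confidence': 0.81}
rack_mid {'xyz': [526.5, 44.7, 128.3], 'confidence': 0.95}
clamp_knob {'xyz': [478.3, -29.8, 158.0], 'confidence': 0.71}
corner {'xyz': [620.3, 366.8, 75.6], 'confidence': 0.73}
bottle_mid {'xyz': [622.8, 367.5, 74.7], 'confidence': 0.83}
beaker_mid {'xyz': [552.7, -292.6, 47.1], 'confidence': 0.68}
small_rack_mid {'xyz': [447.2, -341.4, 32.6], 'confidence': 0.9}
```

View pics/t_raw.png

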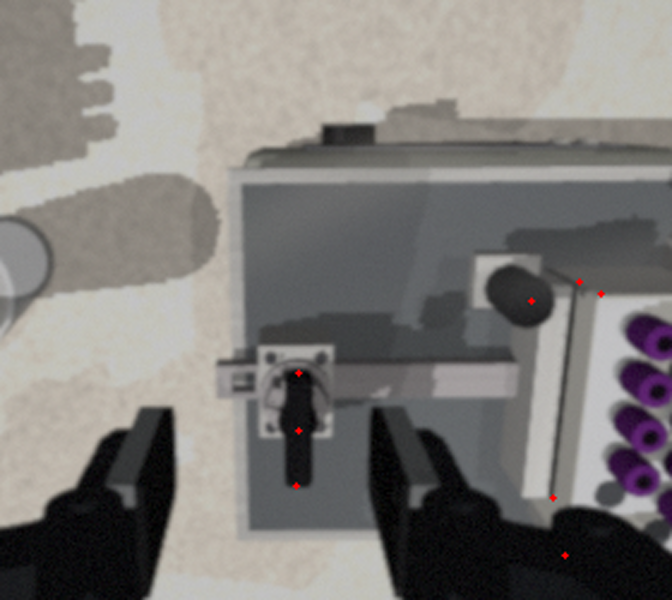

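View pics/t_scene.png

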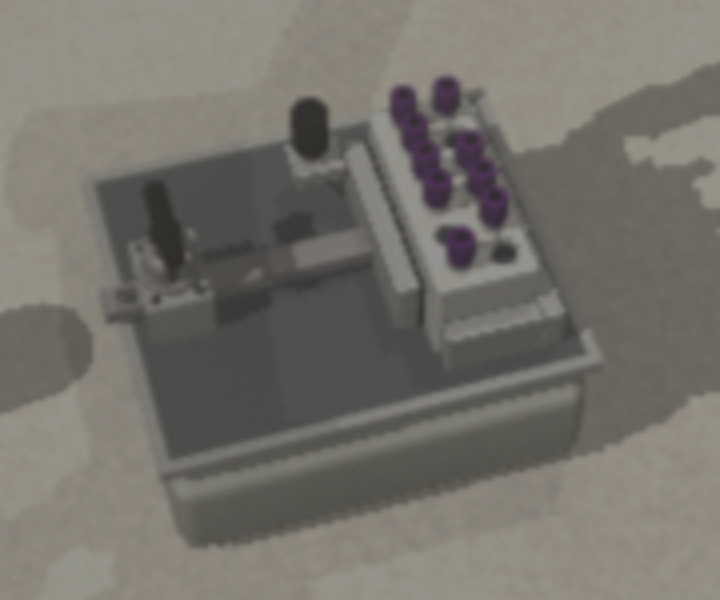

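{"api": "apply_moves", "payload": {
  "steps": [
    {"hand": 0.5, "xyz": [3.5, 0, -1], "delta_rot": [0, 0, 0]},
    {"hand": 0.5, "xyz": [7, 0, -2], "delta_rot": [0, 0, 0]},
    {"hand": 0.5, "xyz": [10.5, 0.3, -3], "delta_rot": [0, 0, 0]},
    {"hand": 0.5, "xyz": [14, 0.6, -3], "delta_rot": [0, 0, 0]},
    {"hand": 0.5, "xyz": [16, 1, -3], "delta_rot": [0, 0, 0]},
    {"hand": 0.5, "xyz": [16, 1, -3], "delta_rot": [0, 0, 0]},
    {"hand": 0.5, "xyz": [16, 1, -3], "delta_rot": [0, 0, 0]},
    {"hand": 0.5, "xyz": [16, 1, -3], "delta_rot": [0, 0, 0]}
  ]
}}

```text
clock: 28.6
position: [468.5, 26.6, 354.9]
ee_rot: [0.624, 0.781, -0.0, 0.0]
contact_force: [1.0, -0.6, -0.4]
gripper_width: 42.5
```

```bash
python3 q.py; python3 - <<'E'
from h import *
from bench import get_image,nets,telemetry
p=get_image("wrist"); im=p["frame"].copy(); print(p["origin"],p["orientation"],p["fx"],p["cx"],p["cy"])
for l in("t_handle","rack_mid","clamp_knob","corner"):
    for d in nets.pinpoint(p,l)[:1]: print(l,d)
cv2.imwrite("pics/u_raw.png",im)
cv2.imwrite("pics/u_zoom.png",cv2.resize(im[120:300,180:390],None,fx=3.4,fy=3.3,interpolation=cv2.INTER_CUBIC))
E
```

```text
[-48.2   58.16 354.89] [ 0.81 -0.8  -0.35] [-0.04  0.01 -0.01] 1.7937547501399376
[400.8331425   10.50819015 475.34093183] [0.61810814 0.77393286 0.10758081 0.08600369] 289.9380315834652 283.01090952178106 211.76465370115275
rack_mid {'xyz': [523.3, 48.9, 132.4], 'confidence': 0.84}
clamp_knob {'xyz': [474.1, -28.5, 159.2], 'confidence': 0.68}
corner {'xyz': [582.8, 93.2, 99.4], 'confidence': 0.78}
```

View pics/u_zoom.png

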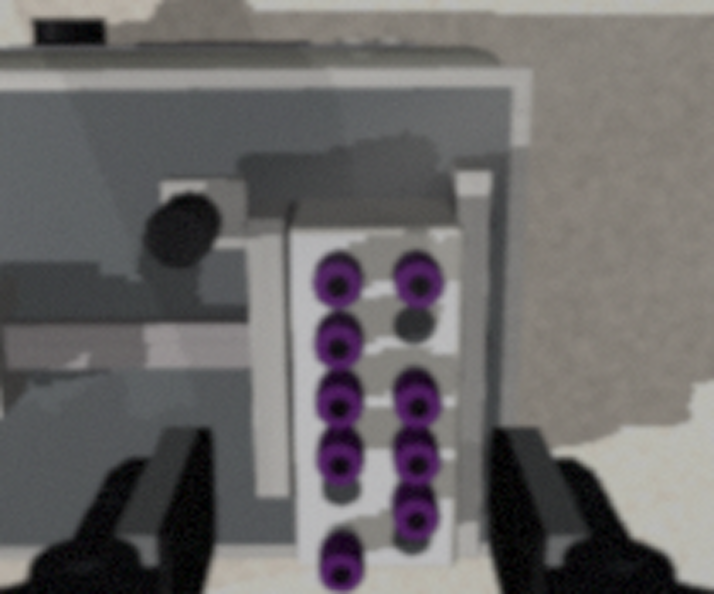

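```bash
python3 - <<'E'
from h import *
p=dict(origin=[400.833,10.508,475.341],orientation=[.61810814,.77393286,.10758081,.08600369],fx=289.938,fy=289.938,cx=283.01,cy=211.76)
s=[528.3,-19.5]
for n,u,v,z in (("rack -x edge left",296,230,160),("rack -x edge right",457,230,160),("rack -y edge",298,550,160),("bar -x top edge",268,219,140),("fence -x top edge",474,171,130),("platform -x edge",380,70,100)):
    w=atz(p,(180+u/3.4-.35,120+v/3.3-.35),z); print(n,R.from_euler('z',-.222).apply(w-np.array([*s,0])).round(1))
E
```

```text
rack -x edge left [-54.1  39.3 160. ]
rack -x edge right [-54.1  91.7 160. ]
rack -y edge [ 66.2  38.3 160. ]
bar -x top edge [-54.   28.6 140. ]
fence -x top edge [-69.7 100.3 130. ]
platform -x edge [-104.    67.9  100. ]
```

```bash
python3 -c "
from bench import workorder
print(workorder.job_done())"
```

```text
the job is handed in; nothing more can be done
None
```

The two-row rack is clamped in the corner of the shaker and the pin is back home. The job was handed in at about 29 s of the 72 s allowed; no verdict was reported.

**What I did:** I pulled the pin about 17 mm, turned it 1.27 rad into its rest notch and let go. I slid the bar open about 65 mm and set the rack down. I pushed it into the corner until the end stop pushed back with about 9 N and the long fence with about 8 N. I then pushed the bar up against the rack (about 20 N), turned the pin back and let it drop.

**Last checks before handing in:**
- **Rest notch:** with the fingers off, the network put the T-handle at z 186 (about 184.5 expected in the notch).
- **Rack position:** the picture shows it upright and square in the corner. Its -x end measured at shaker x -54.1 (nominal -55), the same as the bar end beside it. The network put its middle at about (523, 49, 132); about (523, 47, 130) is nominal.
- **Clamp opening:** about 25 to 26 mm, judged from the travel of the knob.
- **Pin:** it dropped about 18 mm from its raised position, with the crossbar back along shaker x. The network put the handle at z 173; it would have been about 182 if the bolt had stopped on the draw bar.
- **Bystanders:** the bottle, beaker and one-row rack were all within about 5 mm of where the networks first put them, which is their own error.
- **Robot:** the arm was clear, with the wrist force near zero.

**Disagreements:** The networks put the shaker parts 2 to 5 mm away from my fit of the pictures. They also sometimes named the wrong thing, such as the bottle as the corner. I used my fit and the contact forces instead. The rack's top edge measured 53 to 55 mm wide where the text gives 58, which I put down to rounded edges.

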